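# Pack the fret-setup kit for a house call

## Task

Pack the setup kit into the wooden tray: first lay every small tool that is out on the bench in the well of its own size, then the levelling beam over them, centred end to end in the two saddles, and last the notched straightedge flat on top of the beam, centred in the same saddles. Stack all the closed cartons squarely in one column in the tray's end bay, at any time, each flat and lined up with the tray. Let go of everything and leave the polish bottle, the glue jar and the screwdriver alone.

Things in the scene. Friction and masses are not known exactly. Their poses are not given: they have to be found in the camera images.
- tray: wooden kit tray, fixed, 84 (x) by 306 mm (y), floor 8 mm thick. Origin: centre of its underside; y along its length, z up. From -y to +y: saddle (centre y -146), wells of block, caul and tin, saddle (centre y +40), carton bay. Rails beside the wells (inner faces at x -27 and +27, 6 mm thick) and the 4 mm dividers between them rise 14 mm above the floor
- well_block (a point): centre of the floor of the block's well (54 in x by 72 mm in y), 8 mm above the bench; axes as the tray's
- well_caul (a point): centre of the floor of the caul's well (54 in x by 38 mm in y), 8 mm above the bench; axes as the tray's
- well_tin (a point): centre of the floor of the tin's well (54 by 54 mm), 8 mm above the bench; axes as the tray's
- saddle (a point): midway between the two saddles, at their seats' height (46 mm above the bench): the centre of the beam's underside belongs here; axes as the tray's. Each saddle is 14 mm thick along y; its two cheeks stand 32 mm apart inside (50 outside) and rise to 70 mm above the bench
- beam_top (a point): point 18 mm above point saddle, where the top of the seated beam lies: the centre of the straightedge's underside belongs here; axes as the tray's
- bay (a point): centre of the floor of the carton bay (62 in x by 84 mm in y inside its 6 mm high lips), 8 mm above the bench; axes as the tray's
- block: wooden radius sanding block, 46 (x) by 64 (y) by 34 mm high, dark wood with a pale line along its top and a black abrasive sole, 0.09 kg. Origin: centre of its underside, z up. May be absent (None)
- caul: brass fret-press caul, a solid block 46 (x) by 30 (y) by 34 mm high, 0.2 kg. Origin: centre of its underside, z up. May be absent (None)
- tin: round closed polish tin, 46 mm diameter, 34 mm high, 0.09 kg. Origin: centre of its underside, z up. May be absent (None); at least two of block, caul and tin are present
- beam: aluminium fret-levelling beam, a plain bar 26 (x) by 190 (y) by 18 mm high with a dark abrasive sole, 0.24 kg. Starts flat on the bench, sole down, and goes in sole down. Origin: centre of its underside; y along its length, z up. Either end may lead
- straightedge: steel notched straightedge, a flat bar 26 (x) by 190 (y) by 10 mm thick with black notches along one edge, 0.2 kg. Starts flat on the bench and goes in the same side up. Origin: centre of its underside; y along its length, z up. Either end may lead
- carton1: one of up to three identical closed plain cardboard cartons (string sets) with a white paper band; 54 (x) by 76 (y) by 32 mm high, 0.1 kg. Starts lying flat on the bench. Origin: centre of its underside, z up. Two or three are present; an absent one reads None
- carton2: one of up to three identical closed plain cardboard cartons (string sets) with a white paper band; 54 (x) by 76 (y) by 32 mm high, 0.1 kg. Starts lying flat on the bench. Origin: centre of its underside, z up. Two or three are present; an absent one reads None
- carton3: one of up to three identical closed plain cardboard cartons (string sets) with a white paper band; 54 (x) by 76 (y) by 32 mm high, 0.1 kg. Starts lying flat on the bench. Origin: centre of its underside, z up. Two or three are present; an absent one reads None
- polish: bystander: white polish bottle, 52 mm diameter, 150 mm high, standing. Origin: centre of its underside
- glue: bystander: black glue jar, 48 mm diameter, 85 mm high, standing. Origin: centre of its underside
- driver: bystander: screwdriver 190 mm long lying on the bench. Origin: about its middle, on its underside
Things that resemble listed ones, but are neither listed nor needed, are in the scene too. What is meant by the caul is not pink, and is the smaller of those in its own colour. There is more than one size of the straightedge; the job needs the larger.

How it is judged:
On the way, in this order (a step that is already met when the one before it is completed fails the run):
1. every small tool present lies flat in its own well (distance between block and well_block below 0.009 m and angle between each of block, caul, tin's own z axis and vertical below 0.08 rad and angle between the x axis of each of block, caul and the x axis of tray, either way round below 0.25 rad and distance between caul and well_caul below 0.009 m and distance between tin and well_tin below 0.009 m), for 0.2 s.
2. then the levelling beam lies in both saddles over them (distance between beam and saddle below 0.012 m and z of beam in the frame of saddle between -0.004 and 0.004 m and angle between beam's own z axis and vertical below 0.05 rad and angle between the y axis of beam and the y axis of tray, either way round below 0.06 rad), for 0.2 s.
3. then the straightedge lies flat on the beam in the saddles (distance between straightedge and beam_top below 0.012 m and z of straightedge in the frame of beam_top between -0.004 and 0.004 m and angle between straightedge's own z axis and vertical below 0.05 rad and angle between the y axis of straightedge and the y axis of tray, either way round below 0.06 rad), for 0.2 s.
At the end, for the whole second after the job is handed in: Each tool present is flat in its own well (9 mm); the beam is in the saddles and the straightedge on it (12 mm, 4 mm in height, 0.06 rad); all cartons present form one flat column in the bay (10 mm from its centre, 8 mm from one another, 0.12 rad to the tray); all at rest (all of step 1 and all of step 2 and all of step 3 and linear speed of each of block, caul, tin, beam, straightedge, carton1, carton2, carton3 below 0.02 m/s and horizontal distance between each of carton1, carton2, carton3 and bay below 0.01 m and z of carton1 in the frame of bay between -0.004 and 0.07 m and angle between each of carton1, carton2, carton3's own z axis and vertical below 0.06 rad and angle between the x axis of each of carton1, carton2, carton3 and the x axis of tray, either way round below 0.12 rad and z of carton2 in the frame of bay between -0.004 and 0.07 m and z of carton3 in the frame of bay between -0.004 and 0.07 m and horizontal distance between carton1 and carton2 below 0.008 m and horizontal distance between each of carton1, carton2 and carton3 below 0.008 m); the robot touches nothing.
It fails at once if the polish bottle is disturbed (moved more than 30 mm) (distance of polish from where it was at the start of the episode above 0.03 m).
It fails at once if the glue jar is disturbed (moved more than 30 mm) (distance of glue from where it was at the start of the episode above 0.03 m).
It fails at once if the screwdriver is disturbed (moved more than 30 mm) (distance of driver from where it was at the start of the episode above 0.03 m).
Of block, caul, tin only 2 to 3 are there at a start; the rules pass over those that are not, and their reading is None.
Of carton1, carton2, carton3 only 2 to 3 are there at a start; the rules pass over those that are not, and their reading is None.
At some moment in a run one of carton1, carton2, carton3 may be knocked a few centimetres aside while the robot is not near it.
Once in a run the grip may slacken for a moment while it holds something.
It also fails if it takes over 208 s, if anything falls off the work surface, if the arm or the gripper's body presses on something with over 40 N, if the wrist force passes 120 N, or if a joint passes its speed limit or range.

## Robot

A 7-joint arm with a two-finger parallel gripper is mounted at the origin on the work surface. World frame = base frame: x ahead of the robot, y to its left, z up, the work surface at z = 0. Lengths are in m, angles in rad, forces in N, time in s.
With the tool pointing down it reaches from about 0.4 to 0.875 m from the base axis. Payload 4.4 kg.
Tool frame: the origin (TCP) lies on the centre line of the jaws, within the pads' length; the fingertips stand 11 mm ahead of it and the grasp point (between the pads) lies 8 mm behind it; z points along the fingers, y is the line along which they close (so a half turn about z gives the same grasp; the last joint's range is limited). The gripper opens to 85 mm and grips with 20 to 120 N. Pads are 22 mm wide; open, the fingers measure 114 mm over their backs; the gripper's body (76 mm by 85 mm) begins 54 mm behind the grasp point. The pads swing forward as they close: fully open they stand 13 mm farther back than shut.
Start: joints at [-1.38, 0.628, 0.038, 1.517, -0.027, 0.996, -0.02], TCP at [0.165, 0.629, 0.242] pointing down, gripper open.
Joint ranges: [-3.06, 3.06], [-0.37, 2.12], [-1.25, 1.32], [0.18, 2.47], [-1.1, 4.24], [0.23, 1.98], [-2.94, 2.94]. Speed limits (rad/s): [2.57, 2.57, 3.14, 3.14, 3.14, 3.14, 3.14].

## Interface

Orientations are given as a unit quaternion [w, x, y, z].
In Python, from station import ctrl gives the robot as it stands.
- The arm moves only by the tool servo_tool, never from a script. Its argument "targets" is a list that holds one entry, the list of rows, each a list of 7 numbers: the shift along the tool's x, y, z in mm, then the turn, a rotation vector about the tool's x, y, z in degrees, then the opening, from 0 (shut) to 1 (fully open). In form: [[[dx, dy, dz, rx, ry, rz, gripper], ...]]. A call has 1 to 5 rows; each row is the pose to reach, as a shift and turn from the pose commanded when the call began, along the tool's axes at that moment; what a row does not reach only later rows make up. A row lasts 1/12 s, in which the tool goes at most 41.7 mm and 7.16 degrees, less where a joint would pass 70% of its speed; a pose out of reach is approached as far as the arm can. A call with a gripper value outside its range is refused whole. The fingers move at their own pace and stop on an object; "force" is the grip in N (left out, the last holds). Time passes only in rows, so rows that repeat a pose let the fingers close. It gives the time, the measured TCP pose, the force, the opening and the grip force at its end, in the units of the state.
- ctrl.observe(): the state, without advancing time (a new reading comes with each control period).
- ctrl.read_camera(name): name is "side" or "top" or "wrist"; returns (picture, depth): 480x640x3 uint8, red, green, blue; 480x640 float32, m along the optical axis (not along the pixel's ray), 0 where there is no reading.
- ctrl.camera_model(name): a dict with "intrinsics" (3x3 intrinsics, pixels), "T" (4x4, takes a point from camera to world coordinates). Camera axes: x right, y down, z forward; pixel columns grow to the right and rows downward; lengths in m; the calibration is good to about 2 mm. The wrist camera is an equidistant fisheye: a pixel r from the principal point sees the ray r / f radians off the axis. A picture is of the moment at which its call begins: read the wrist's pose just before it. camera_model takes no time and is no camera call; for the wrist camera it gives the pose at the moment of the call.
- ctrl.close_job(): hands the job in; it is judged then, once.
Trained networks look in the newest picture that a camera, given by its name, has taken for a name from the list of things; names that differ only in an ending like _2 or _b are one class to them, and where a whole thing is asked for, a point or a joint stands for the part that bears it (a point fixed in the world has none). Each returns a list of dicts, best first, with "score" (0 to 1); they miss things now and then, are a little off and sometimes report something else, mostly with a low value. They report only what shows in the picture. A call takes as long as a camera call. They do not tell look-alikes from the thing itself.
- ctrl.recognise(camera, label): "pixel" ([column, row] in pixels, amid what is visible of it).
- ctrl.place_of(camera, label): "pixel" ([column, row] in pixels: a listed point, or the origin of a listed thing).
The state is a dict: "t": time; "joints": joint angles; "joint_vel": joint speeds; "joint_torque": joint torques, N m; "position": TCP position; "orientation": TCP orientation; "contact_force": force on the tool from outside, world axes, zero at the start; "wrist_torque": the same for the moment, N m; "finger_gap": finger opening in m; "gripper_force": force on a finger pad.
Only numpy, scipy, OpenCV 4.12 (cv2) and the standard library are available. Lean on these libraries where they do the work, as an engineer would, in place of code of your own. Each camera call takes 0.05 s, during which the arm holds its last target. There are 200 camera calls.

## Working session

There is one attempt and no reset: what is moved stays moved. The work goes in short steps, Python scripts to look and compute and a tool call to move; the robot and the scene stay as the last step left them, time stands still between calls to the robot, and variables do not carry over. Pictures are saved under pics/ and viewed, at most 14 in all, crops included, and the job is handed in when it is done.

Besides the shell and the picture viewer there is one more tool, called after "Call:" in YAML: its name, and indented under it one key for each argument. servo_tool: Moves the arm, as the interface text tells. Its arguments: {"type":"object","properties":{"targets":{"type":"array","items":{"type":"array","items":{"type":"array","items":{"type":"number"}}}},"force":{"type":"number"}},"required":["targets"]}

```bash
ls; mkdir -p pics; python3 - <<'E'
from station import ctrl
import cv2,numpy as np
s=ctrl.observe();print(s['t'],s['position'],s['orientation'],s['finger_gap'])
for n in ['side','top']:
    p,d=ctrl.read_camera(n);cv2.imwrite(f'pics/{n}0.png',p[:,:,::-1]);np.savez(f'pics/{n}0.npz',p=p,d=d)
    m=ctrl.camera_model(n);print(n,np.round(m['intrinsics'],1).tolist(),np.round(m['T'],3).tolist())
    if n=='top':
        for l in ['tray','block','caul','tin','beam','straightedge','carton1','polish','glue','driver','well_block','saddle','bay']:
            print(l,[(np.round(r['pixel']).tolist(),round(r['score'],2)) for r in ctrl.place_of(n,l)][:6])
E
```

```text
pics
0.0 [0.16488449 0.62810926 0.24140528] [-1.17424569e-04  1.28034154e-01  9.91769307e-01 -9.39562405e-04] 0.08553220733159335
side [[574.2, 0.0, 313.8], [0.0, 574.2, 235.1], [0.0, 0.0, 1.0]] [[-0.941, -0.254, 0.223, 0.257], [-0.337, 0.703, -0.626, 0.812], [0.003, -0.665, -0.747, 1.001], [0.0, 0.0, 0.0, 1.0]]
top [[574.3, 0.0, 318.6], [0.0, 574.3, 248.4], [0.0, 0.0, 1.0]] [[0.019, -0.997, 0.08, 0.424], [-1.0, -0.018, 0.005, 0.045], [-0.004, -0.08, -0.997, 1.581], [0.0, 0.0, 0.0, 1.0]]
tray [([349.0, 211.0], 0.59), ([448.0, 196.0], 0.47)]
block []
caul [([234.0, 255.0], 0.96), ([199.0, 277.0], 0.51), ([446.0, 195.0], 0.23)]
tin [([377.0, 286.0], 0.76), ([324.0, 164.0], 0.39)]
beam [([471.0, 281.0], 0.62), ([434.0, 285.0], 0.22)]
straightedge [([469.0, 360.0], 0.86), ([432.0, 283.0], 0.83), ([447.0, 196.0], 0.56), ([330.0, 275.0], 0.41)]
carton1 [([280.0, 271.0], 0.89), ([328.0, 278.0], 0.85), ([241.0, 310.0], 0.83), ([349.0, 209.0], 0.44)]
polish [([196.0, 204.0], 0.7)]
glue [([447.0, 197.0], 0.85)]
driver [([240.0, 309.0], 0.68), ([325.0, 164.0], 0.61)]
well_block [([385.0, 218.0], 0.88)]
saddle [([370.0, 214.0], 0.87)]
bay [([313.0, 206.0], 0.78)]
```

```bash
python3 - <<'E'
import cv2
p=cv2.imread('pics/top0.png')[130:400,160:520]
cv2.imwrite('pics/top0c.png',cv2.resize(p,(800,600),interpolation=cv2.INTER_CUBIC))
E
```

```text
(no output)
```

View pics/top0c.png

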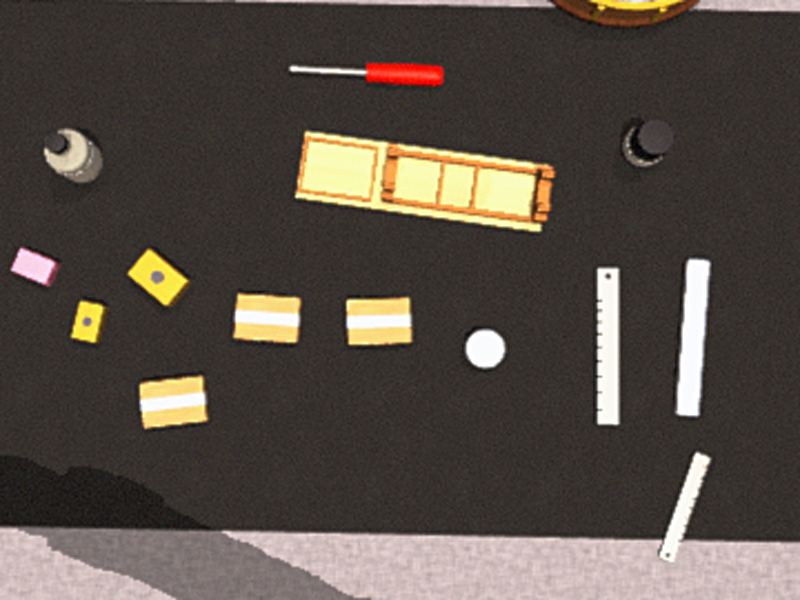

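View pics/side0.png

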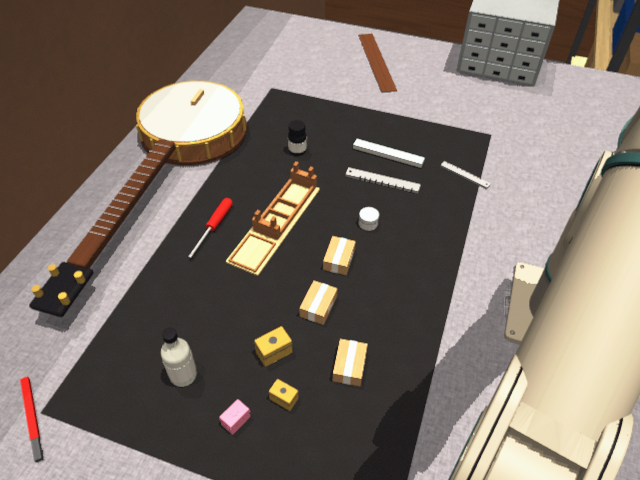

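```bash
cat > h.py <<'E'
from station import ctrl
import cv2,numpy as np
from scipy.spatial.transform import Rotation as R
def proj(m,P,fish):
    T=np.linalg.inv(m['T']);rv,_=cv2.Rodrigues(T[:3,:3]);K=np.asarray(m['intrinsics'],float)
    P=np.asarray(P,float).reshape(-1,1,3)
    if fish: return cv2.fisheye.projectPoints(P,rv,T[:3,3],K,np.zeros(4))[0].reshape(-1,2)
    return cv2.projectPoints(P,rv,T[:3,3],K,np.zeros(4))[0].reshape(-1,2)
def ortho(name,pic,m,z,c,half=(.1,.1),res=.0005):
    """rectified image at height z; rows down = -x, columns right = -y"""
    n=[int(2*h/res) for h in half]
    xs=c[0]+half[0]-(np.arange(n[0])+.5)*res; ys=c[1]+half[1]-(np.arange(n[1])+.5)*res
    X,Y=np.meshgrid(xs,ys,indexing='ij')
    uv=proj(m,np.stack([X,Y,0*X+z],-1),name=='wrist').reshape(n[0],n[1],2).astype(np.float32)
    return cv2.remap(pic,uv[...,0],uv[...,1],cv2.INTER_LINEAR)
def rect(mask,c,half,res=.0005):
    mask=cv2.morphologyEx(mask.astype(np.uint8),cv2.MORPH_OPEN,np.ones((5,5)))
    mask=cv2.morphologyEx(mask,cv2.MORPH_CLOSE,np.ones((21,21)))
    cs,_=cv2.findContours(mask,cv2.RETR_EXTERNAL,cv2.CHAIN_APPROX_NONE)
    if not cs: return None
    (u,v),(w,h),a=cv2.minAreaRect(max(cs,key=cv2.contourArea))
    # long axis angle in world
    a=np.deg2rad(a)+(0 if w>=h else np.pi/2)
    d=(-np.sin(a),-np.cos(a)); yaw=np.rad2deg(np.arctan2(d[1],d[0]))%180
    return np.round([c[0]+half[0]-(v+.5)*res,c[1]+half[1]-(u+.5)*res],4),np.round(max(w,h)*res*1e3,1),np.round(min(w,h)*res*1e3,1),np.round(yaw,1)
def pose():
    s=ctrl.observe();q=s['orientation'];return s,np.array(s['position']),R.from_quat([q[1],q[2],q[3],q[0]])
def go(xyz,ang=None):
    """tool-frame shift (mm) and turn (deg) to reach xyz with tool y line at world angle ang (deg, mod 180)"""
    s,p,r=pose(); M=r.as_matrix()
    cur=np.rad2deg(np.arctan2(M[1,1],M[0,1]))
    if ang is None: ang=cur
    d=(ang-cur+90)%180-90; a=np.deg2rad(cur+d)
    y=np.array([np.cos(a),np.sin(a),0]);z=np.array([0,0,-1.]);x=np.cross(y,z)
    g=R.from_matrix(np.stack([x,y,z],1))
    print('t%.1f'%s['t'],'shift',np.round(M.T@(np.array(xyz)-p)*1e3,1),'turn',np.round((r.inv()*g).as_rotvec(degrees=True),1),'joint7 %.2f'%s['joints'][6])
E
python3 - <<'E'
from h import *
f=np.load('pics/top0.npz');p=f['p'];d=f['d'];m=ctrl.camera_model('top');K=m['intrinsics'];T=m['T']
def w(u,v,z):
    r=T[:3,:3]@np.array([(u-K[0,2])/K[0,0],(v-K[1,2])/K[1,1],1]);t=(z-T[2,3])/r[2];return T[:3,3]+t*r
full=lambda c:(c[0]*.45+160,c[1]*.45+130)
C=dict(caul=(87,322,.034,.05),bigyellow=(157,277,.04,.06),tin=(485,349,.034,.05),beam=(693,337,.018,.12),straight=(608,346,.01,.115),small=(685,507,.005,.1),cA=(267,318,.032,.055),cB=(379,321,.032,.055),cC=(173,401,.032,.055))
for k,(u,v,z,h) in C.items():
    c=w(*full((u,v)),z)[:2]; half=(h,min(h,.05))
    o=ortho('top',p,m,z,c,half); hv=cv2.cvtColor(o,cv2.COLOR_RGB2HSV)
    uu,vv=map(round,full((u,v)))
    print(k,rect(hv[...,2]>110,c,half),'top z',np.round(np.median([ (T@np.append(d[y,x]*np.array([(x-K[0,2])/K[0,0],(y-K[1,2])/K[1,1],1]),1))[2] for y in range(vv-2,vv+3) for x in range(uu-2,uu+3)]),3))
for n,uv in [('well_block',(385,218)),('saddle',(370,214)),('bay',(313,206))]: print(n,w(*uv,.046 if n=='saddle' else .008))
# tray outline at bench
c=w(*full((425,180)),.0)[:2];half=(.09,.19);o=ortho('top',p,m,0,c,half);hv=cv2.cvtColor(o,cv2.COLOR_RGB2HSV)
print('tray',rect((hv[...,1]>70)&(hv[...,2]>110),c,half))
c=w(*full((345,166)),.008)[:2];half=(.11,.24)
cv2.imwrite('pics/tray0.png',cv2.resize(ortho('top',p,m,0.008,(c[0],c[1]-.09),(.08,.17))[:,:,::-1],None,fx=1,fy=1))
print(w(*full((405,72)),.01),w(*full((650,140)),.08),w(*full((73,155)),.1))
E
```

```text
caul (array([0.4728, 0.373 ]), np.float64(48.6), np.float64(34.0), np.float64(168.7)) top z 0.036
bigyellow (array([0.5277, 0.2892]), np.float64(65.9), np.float64(43.5), np.float64(51.7)) top z 0.047
tin (array([ 0.4489, -0.109 ]), np.float64(48.0), np.float64(47.5), np.float64(90.0)) top z 0.035
beam (array([ 0.4681, -0.3639]), np.float64(193.6), np.float64(30.6), np.float64(175.6)) top z 0.02
straight (array([ 0.456 , -0.2621]), np.float64(193.1), np.float64(28.2), np.float64(0.2)) top z 0.012
small (array([ 0.2442, -0.3583]), np.float64(167.5), np.float64(99.5), np.float64(0.0)) top z 0.007
cA (array([0.481 , 0.1561]), np.float64(80.4), np.float64(57.5), np.float64(87.6)) top z 0.033
cB (array([0.4798, 0.0203]), np.float64(80.1), np.float64(57.6), np.float64(92.9)) top z 0.034
cC (array([0.378 , 0.2673]), np.float64(81.2), np.float64(57.3), np.float64(97.9)) top z 0.035
well_block [ 0.63824053 -0.12895295  0.008     ]
saddle [ 0.64319861 -0.08427621  0.046     ]
bay [0.66805286 0.07029215 0.008     ]
tray (array([ 0.6563, -0.0353]), np.float64(318.8), np.float64(88.2), np.float64(83.0))
[ 0.79140518 -0.00860156  0.01      ] [ 0.69819631 -0.29851958  0.08      ] [0.66458491 0.3823093  0.1       ]
```

View pics/tray0.png

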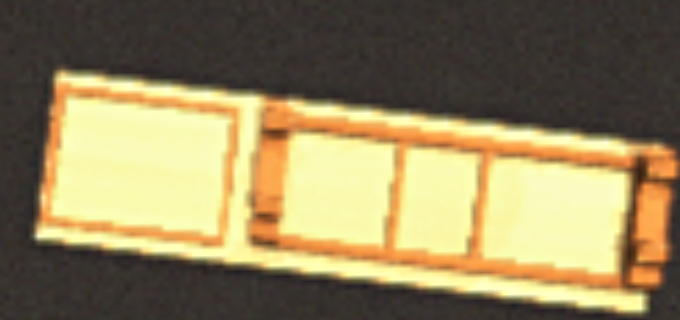

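```bash
python3 -c "
from h import *
go((.473,.373,.2),168.7)"
```

```text
t0.8 shift [-362.8 -169.1   42.3] turn [ 0.  -0.  86.6] joint7 -0.02
```

Call:
servo_tool:
  targets:
    - [[-182, -85, 21, 0, 0, 0, 1], [-182, -85, 21, 0, 0, 0, 1], [-182, -85, 21, 0, 0, 0, 1], [-182, -85, 21, 0, 0, 0, 1], [-182, -85, 21, 0, 0, 0, 1]]

```text
t: 1.17
position: [0.3219, 0.4979, 0.2212]
orientation: [0.001, 0.129, 0.992, -0.0]
contact_force: [0.7, -1.4, 1.0]
finger_gap: 0.0855
gripper_force: 0.0
```

Call:
servo_tool:
  targets:
    - [[-181, -84, 21, 0, 0, 0, 1], [-181, -84, 21, 0, 0, 0, 1], [-181, -84, 21, 0, 0, 0, 1], [-181, -84, 21, 0, 0, 0, 1], [-181, -84, 21, 0, 0, 0, 1]]

```text
t: 1.58
position: [0.4759, 0.3701, 0.2002]
orientation: [0.001, 0.129, 0.992, -0.0]
contact_force: [0.7, 0.1, 0.3]
finger_gap: 0.0853
gripper_force: 0.0
```

Call:
servo_tool:
  targets:
    - [[0, 0, 0, 0, 0, 35, 1], [0, 0, 0, 0, 0, 35, 1], [0, 0, 0, 0, 0, 35, 1], [0, 0, 0, 0, 0, 35, 1], [0, 0, 0, 0, 0, 35, 1]]

```text
t: 2.0
position: [0.4734, 0.373, 0.2004]
orientation: [-0.0, 0.423, 0.906, 0.0]
contact_force: [-0.3, -0.4, -0.2]
finger_gap: 0.085
gripper_force: 0.0
```

Call:
servo_tool:
  targets:
    - [[0, 0, 0, 0, 0, 35, 1], [0, 0, 0, 0, 0, 35, 1], [0, 0, 0, 0, 0, 35, 1], [0, 0, 0, 0, 0, 35, 1], [0, 0, 0, 0, 0, 35, 1]]

```text
t: 2.42
position: [0.4732, 0.3732, 0.2004]
orientation: [-0.0, 0.676, 0.737, 0.0]
contact_force: [-0.3, 0.4, 0.8]
finger_gap: 0.0852
gripper_force: 0.0
```

Call:
servo_tool:
  targets:
    - [[0, 0, 0, 0, 0, 16.6, 1], [0, 0, 0, 0, 0, 16.6, 1], [0, 0, 0, 0, 0, 16.6, 1], [0, 0, 0, 0, 0, 16.6, 1], [0, 0, 0, 0, 0, 16.6, 1]]

```text
t: 2.83
position: [0.4731, 0.3733, 0.2003]
orientation: [0.0, 0.773, 0.635, -0.0]
contact_force: [-0.8, 0.3, -0.9]
finger_gap: 0.0856
gripper_force: 0.0
```

```bash
cat >> h.py <<'E'
def wlook(c,z,half=(.05,.05),thr=110,save=None):
    m=ctrl.camera_model('wrist');p,d=ctrl.read_camera('wrist');o=ortho('wrist',p,m,z,c,half)
    if save: cv2.imwrite('pics/%s.png'%save,o[:,:,::-1]); cv2.imwrite('pics/%s_raw.png'%save,p[:,:,::-1])
    v=cv2.cvtColor(o,cv2.COLOR_RGB2HSV)[...,2]; print(rect(v>thr,c,half)); return p,d,m,o
E
python3 -c "
from h import *
wlook((.473,.373),.034,(.12,.1),save='caul')
"
```

```text
(array([0.5268, 0.2903]), np.float64(69.6), np.float64(58.8), np.float64(51.8))
```

View pics/caul.png

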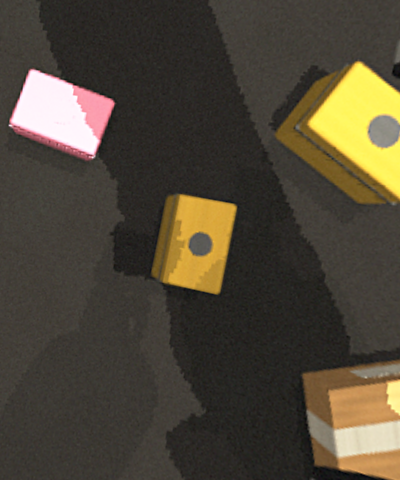

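Call:
servo_tool:
  targets:
    - [[0, -1.5, 140, 0, 0, 0, 1], [0, -1.5, 140, 0, 0, 0, 1], [0, -1.5, 140, 0, 0, 0, 1], [0, -1.5, 160, 0, 0, 0, 1], [0, -1.5, 173, 0, 0, 0, 1]]
  force: 60

```text
t: 3.3
position: [0.4689, 0.3716, 0.0227]
orientation: [-0.001, 0.773, 0.634, -0.004]
contact_force: [-0.6, 0.6, 0.0]
finger_gap: 0.0854
gripper_force: 0.0
```

Call:
servo_tool:
  targets:
    - [[0, 0, 0, 0, 0, 0, 1], [0, 0, 0, 0, 0, 0, 0], [0, 0, 0, 0, 0, 0, 0], [0, 0, 0, 0, 0, 0, 0], [0, 0, 0, 0, 0, 0, 0]]

```text
t: 3.72
position: [0.473, 0.3746, 0.03]
orientation: [-0.0, 0.773, 0.634, 0.002]
contact_force: [-1.1, 0.3, 2.0]
finger_gap: 0.0447
gripper_force: 61.9
```

Call:
servo_tool:
  targets:
    - [[0, 0, 0, 0, 0, 0, 0], [0, 0, 0, 0, 0, 0, 0], [0, 0, 0, 0, 0, 0, 0], [0, 0, -10, 0, 0, 0, 0], [0, 0, -30, 0, 0, 0, 0]]

```text
t: 4.13
position: [0.4705, 0.3728, 0.0572]
orientation: [-0.0, 0.773, 0.634, -0.001]
contact_force: [-0.2, -0.2, -2.4]
finger_gap: 0.0446
gripper_force: 61.7
```

Call:
servo_tool:
  targets:
    - [[0, 0, -40, 0, 0, 0, 0], [0, 0, -80, 0, 0, 0, 0], [0, 0, -120, 0, 0, 0, 0], [0, 0, -140, 0, 0, 0, 0], [0, 0, -140, 0, 0, 0, 0]]

```text
t: 4.55
position: [0.4747, 0.375, 0.2042]
orientation: [-0.0, 0.773, 0.634, 0.006]
contact_force: [0.6, -0.2, -1.4]
finger_gap: 0.0447
gripper_force: 62.1
```

```bash
python3 -c "
from h import *
O=np.array([.6563,-.0353]);a=np.deg2rad(83);u=np.array([np.cos(a),np.sin(a)])
print(O-.044*u,O-.053*u,O+.006*u,O+.107*u)
go((*(O-.044*u),.2),173)"
```

```text
[ 0.65093775 -0.07897203] [ 0.64984092 -0.08790495] [ 0.65703122 -0.02934472] [0.66934002 0.07090244]
t4.5 shift [-410.6  261.8    2.4] turn [ 0.4 -0.5 -4.3] joint7 -0.58
```

Call:
servo_tool:
  targets:
    - [[-27, 17, 0, 0, 0, 0, 0], [-55, 35, 0, 0, 0, 0, 0], [-82, 52, 0, 0, 0, 0, 0], [-110, 70, 0, 0, 0, 0, 0], [-137, 87, 0, 0, 0, 0, 0]]

```text
t: 4.97
position: [0.5299, 0.2202, 0.1973]
orientation: [-0.0, 0.773, 0.634, -0.0]
contact_force: [1.1, -1.3, -2.5]
finger_gap: 0.0444
gripper_force: 67.5
```

Call:
servo_tool:
  targets:
    - [[-27, 17, 0, 0, 0, 0, 0], [-55, 35, 0, 0, 0, 0, 0], [-82, 52, 0, 0, 0, 0, 0], [-110, 70, 0, 0, 0, 0, 0], [-137, 87, 0, 0, 0, 0, 0]]

```text
t: 5.38
position: [0.5883, 0.0688, 0.1972]
orientation: [-0.0, 0.773, 0.634, -0.0]
contact_force: [0.7, 0.2, -1.0]
finger_gap: 0.0441
gripper_force: 67.5
```

Call:
servo_tool:
  targets:
    - [[-27, 17, 0, 0, 0, 0, 0], [-55, 35, 0, 0, 0, 0, 0], [-82, 52, 0, 0, 0, 0, 0], [-110, 70, 0, 0, 0, 0, 0], [-137, 87, 0, 0, 0, 0, 0]]

```text
t: 5.8
position: [0.6467, -0.0824, 0.1971]
orientation: [-0.0, 0.773, 0.634, -0.0]
contact_force: [0.1, 0.7, -2.2]
finger_gap: 0.0442
gripper_force: 67.5
```

Call:
servo_tool:
  targets:
    - [[0, 0, 0, 0, 0, -4.3, 0], [0, 0, 0, 0, 0, -4.3, 0], [0, 0, 0, 0, 0, -4.3, 0], [0, 0, 0, 0, 0, -4.3, 0], [0, 0, 0, 0, 0, -4.3, 0]]

```text
t: 6.22
position: [0.6467, -0.0789, 0.1971]
orientation: [-0.001, 0.749, 0.663, 0.0]
contact_force: [0.0, -0.3, -2.3]
finger_gap: 0.044
gripper_force: 67.6
```

```bash
python3 -c "
from h import *
c=(.652,-.03);p,d,m,o=wlook(c,.008,(.12,.18),save='tw')
np.savez('pics/tw.npz',p=p,d=d,T=m['T'],K=m['intrinsics'])
print(m['T'])
go((.651,-.079,.2),173)
cv2.imwrite('pics/tw2.png',np.vstack([o,ortho('wrist',p,m,.07,c,(.12,.18))])[:,:,::-1][::1])
"
```

```text
(array([ 0.657, -0.008]), np.float64(244.2), np.float64(84.5), np.float64(83.1))
[[ 9.92615800e-01 -1.15927800e-01 -3.57017947e-02  6.55391533e-01]
 [-1.21300732e-01 -9.48469785e-01 -2.92730593e-01 -3.81101637e-03]
 [ 7.35402114e-05  2.94899666e-01 -9.55528221e-01  3.29760733e-01]
 [ 0.00000000e+00  0.00000000e+00  0.00000000e+00  1.00000000e+00]]
t6.3 shift [ 0.6  4.1 -2.8] turn [-0.  -0.   0.1] joint7 0.23
```

View pics/tw.png

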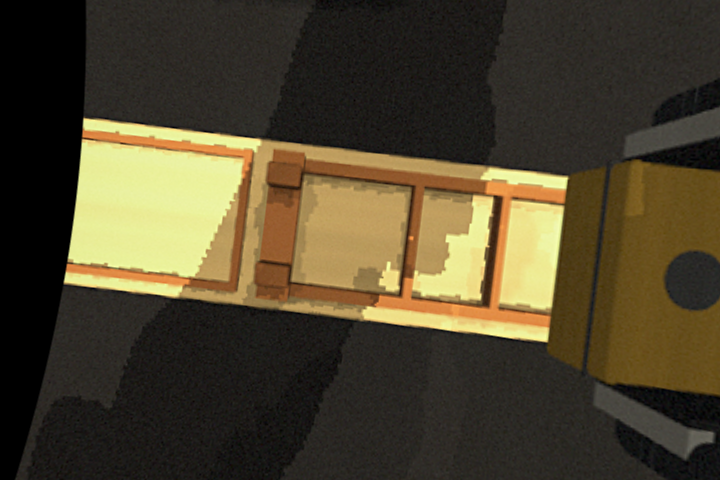

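```bash
cat >> h.py <<'E'
def tray2w(P,O,yaw):
    a=np.deg2rad(yaw-90);c,s=np.cos(a),np.sin(a);P=np.atleast_2d(np.asarray(P,float))*1e-3
    return np.stack([O[0]+c*P[:,0]-s*P[:,1],O[1]+s*P[:,0]+c*P[:,1],P[:,2]],1)
E
python3 -c "
from h import *
f=np.load('pics/tw.npz');m=dict(T=f['T'],intrinsics=f['K']);p=f['p'][:,:,::-1]
O=(.6535,-.0333);yaw=83.1
b=lambda x0,x1,y0,y1,z:[(x0,y0,z),(x1,y0,z),(x1,y1,z),(x0,y1,z)]
q=cv2.resize(p,None,fx=2,fy=2,interpolation=cv2.INTER_CUBIC)
for B,col in [(b(-27,27,-21,33,8),(255,0,0)),(b(-27,27,-63,-25,8),(255,0,0)),(b(-42,42,-153,153,8),(0,255,0)),(b(16,25,33,47,70),(255,0,255)),(b(-25,-16,33,47,70),(255,0,255)),(b(-31,31,65,149,8),(255,255,0))]:
    uv=proj(m,tray2w(B,O,yaw),True);print(np.round(uv).tolist())
    cv2.polylines(q,[np.round(uv*2+.5).astype(int)],True,col,1)
cv2.imwrite('pics/ov.png',q[150:750,240:1040])
"
```

```text
[[292.0, 187.0], [354.0, 187.0], [355.0, 125.0], [291.0, 125.0]]
[[293.0, 233.0], [353.0, 233.0], [354.0, 192.0], [292.0, 192.0]]
[[281.0, 321.0], [365.0, 320.0], [371.0, -6.0], [274.0, -6.0]]
[[347.0, 124.0], [360.0, 124.0], [360.0, 104.0], [347.0, 104.0]]
[[287.0, 124.0], [300.0, 124.0], [300.0, 104.0], [287.0, 104.0]]
[[286.0, 89.0], [359.0, 89.0], [359.0, -2.0], [287.0, -2.0]]
```

View pics/ov.png

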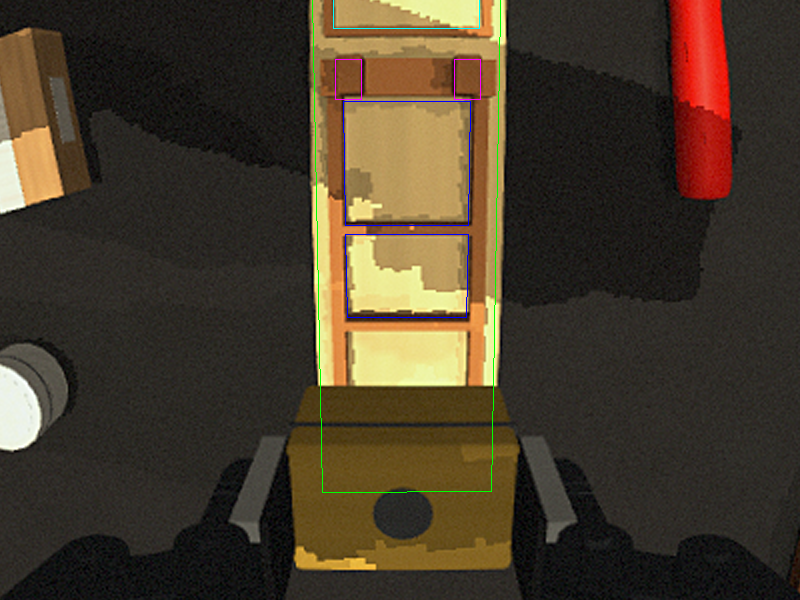

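```bash
python3 -c "
from h import *
f=np.load('pics/tw.npz');m=dict(T=f['T'],intrinsics=f['K'])
O=(.6535,-.0333);yaw=83.1
s,p,r=pose();M=r.as_matrix()
for dx in (-2,0,2): print(dx,proj(m,[p+M[:,0]*dx*1e-3+[0,0,.007]],True))
T=tray2w([(0,-44,8),(0,6,8),(0,-53,46),(0,107,8)],O,yaw);print(T)
go((T[0,0],T[0,1],.07),173.1)
"
```

```text
-2 [[322.6333879  335.19238895]]
0 [[322.63987313 330.88631016]]
2 [[322.64629615 326.51904739]]
[[ 0.64821398 -0.07698132  0.008     ]
 [ 0.65422082 -0.02734346  0.008     ]
 [ 0.64713275 -0.08591614  0.046     ]
 [ 0.66635464  0.07292504  0.008     ]]
t6.3 shift [  2.2   1.2 127.2] turn [-0. -0. -0.] joint7 0.23
```

Call:
servo_tool:
  targets:
    - [[2.2, 1.2, 30, 0, 0, 0, 0], [2.2, 1.2, 70, 0, 0, 0, 0], [2.2, 1.2, 110, 0, 0, 0, 0], [2.2, 1.2, 140, 0, 0, 0, 0], [2.2, 1.2, 150, 0, 0, 0, 0]]

```text
t: 6.68
position: [0.6457, -0.077, 0.0426]
orientation: [-0.003, 0.749, 0.663, -0.002]
contact_force: [0.7, 0.3, -1.6]
finger_gap: 0.0443
gripper_force: 67.6
```

Call:
servo_tool:
  targets:
    - [[0, 0, 3, 0, 0, 0, 0], [0, 0, 6, 0, 0, 0, 0], [0, 0, 9, 0, 0, 0, 0], [0, 0, 11, 0, 0, 0, 0], [0, 0, 11, 0, 0, 0, 0]]

```text
t: 7.1
position: [0.6503, -0.0777, 0.0381]
orientation: [0.001, 0.749, 0.663, 0.002]
contact_force: [0.4, 3.8, 0.9]
finger_gap: 0.0444
gripper_force: 67.9
```

Call:
servo_tool:
  targets:
    - [[0, 0, 1, 0, 0, 0, 0], [0, 0, 1, 0, 0, 0, 0], [0, 0, 1, 0, 0, 0, 0], [0, 0, 1, 0, 0, 0, 0], [0, 0, 1, 0, 0, 0, 0]]

```text
t: 7.52
position: [0.6503, -0.0776, 0.0381]
orientation: [0.001, 0.749, 0.663, 0.002]
contact_force: [-1.0, 6.2, 10.1]
finger_gap: 0.0441
gripper_force: 68.9
```

```bash
python3 -c "
from h import *
p,d=ctrl.read_camera('wrist');cv2.imwrite('pics/c1.png',cv2.resize(p[60:420,120:520,::-1],None,fx=1.6,fy=1.6))
go((0.6482,-.0770,.0355),173.1)
"
```

```text
t7.6 shift [ 0.4 -2.2  2.6] turn [ 0.2 -0.1 -0.1] joint7 0.30
```

View pics/c1.png

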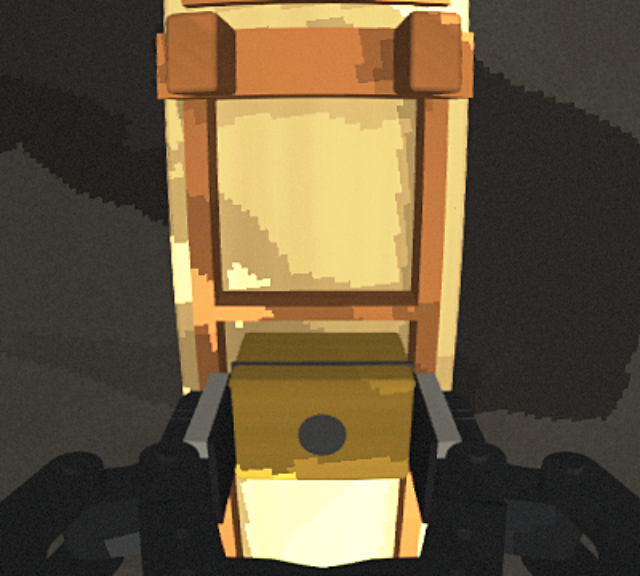

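Call:
servo_tool:
  targets:
    - [[0, 0, -2, 0, 0, 0, 1], [0, 0, -2, 0, 0, 0, 1], [0, 0, -2, 0, 0, 0, 1], [0, 0, -2, 0, 0, 0, 1], [0, 0, -2, 0, 0, 0, 1]]

```text
t: 7.98
position: [0.6484, -0.0797, 0.0372]
orientation: [0.0, 0.749, 0.662, -0.0]
contact_force: [-0.8, 0.1, 0.7]
finger_gap: 0.0854
gripper_force: 0.0
```

Call:
servo_tool:
  targets:
    - [[0, 0, -20, 0, 0, 0, 1], [0, 0, -60, 0, 0, 0, 1], [0, 0, -100, 0, 0, 0, 1], [0, 0, -140, 0, 0, 0, 1], [0, 0, -162, 0, 0, 0, 1]]

```text
t: 8.4
position: [0.6503, -0.08, 0.204]
orientation: [0.003, 0.749, 0.662, 0.002]
contact_force: [0.7, -0.8, -0.2]
finger_gap: 0.0856
gripper_force: 0.0
```

```bash
python3 -c "
from h import *
go((0.449,-.109,.2),173.1)
"
```

```text
t8.4 shift [ -53.5 -196.2    2.8] turn [ 0.3  0.  -0.2] joint7 0.23
```

Call:
servo_tool:
  targets:
    - [[-10, -39, 0, 0, 0, 0, 1], [-20, -78, 0, 0, 0, 0, 1], [-32, -117, 0, 0, 0, 0, 1], [-43, -156, 0, 0, 0, 0, 1], [-53, -196, 0, 0, 0, 0, 1]]

```text
t: 8.82
position: [0.4456, -0.1082, 0.1994]
orientation: [0.0, 0.749, 0.662, -0.0]
contact_force: [1.3, 0.0, -0.3]
finger_gap: 0.0851
gripper_force: 0.0
```

Call:
servo_tool:
  targets:
    - [[0, 0, 0, 0, 0, 0, 1], [0, 0, 0, 0, 0, 0, 1]]

```text
t: 8.98
position: [0.4448, -0.108, 0.1995]
orientation: [-0.001, 0.75, 0.661, -0.0]
contact_force: [1.5, 0.2, -0.3]
finger_gap: 0.0854
gripper_force: 0.0
```

```bash
python3 -c "
from h import *
c=(.447,-.109);p,d,m,o=wlook(c,.034,(.05,.05),save='tin',thr=170)
v=cv2.cvtColor(o,cv2.COLOR_RGB2GRAY)
for t in (130,170,200): print(t,rect(v>t,c,(.05,.05)))
go((0.447,-.109,.03),173.1)
c=(.648,-.077);o=ortho('wrist',p,m,.042,c,(.06,.06));
cv2.imwrite('pics/tin2.png',np.hstack([cv2.imread('pics/tin.png'),o[:200,:,::-1] if o.shape[0]<200 else cv2.resize(o[:,:,::-1],(200,200))]))
"
```

```text
(array([ 0.4486, -0.1099]), np.float64(45.2), np.float64(44.3), np.float64(26.6))
130 (array([ 0.4488, -0.1098]), np.float64(46.0), np.float64(45.0), np.float64(0.0))
170 (array([ 0.4485, -0.1104]), np.float64(45.0), np.float64(43.3), np.float64(11.3))
200 (array([ 0.4486, -0.1123]), np.float64(44.1), np.float64(39.1), np.float64(8.3))
t9.0 shift [ -1.2  -0.6 169.7] turn [ 0.1 -0.  -0.2] joint7 0.36
```

View pics/tin2.png

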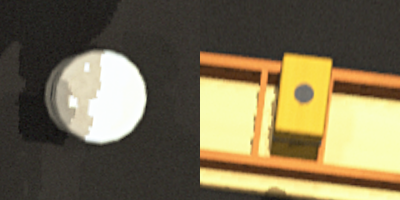

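Call:
servo_tool:
  targets:
    - [[-1.5, 1.2, 40, 0, 0, 0, 1], [-1.5, 1.2, 80, 0, 0, 0, 1], [-1.5, 1.2, 120, 0, 0, 0, 1], [-1.5, 1.2, 155, 0, 0, 0, 1], [-1.5, 1.2, 170, 0, 0, 0, 1]]
  force: 50

```text
t: 9.45
position: [0.4481, -0.1083, 0.0252]
orientation: [-0.003, 0.749, 0.663, -0.001]
contact_force: [2.3, -1.2, -0.2]
finger_gap: 0.0857
gripper_force: 0.0
```

Call:
servo_tool:
  targets:
    - [[0, 0, 0, 0, 0, 0, 1], [0, 0, 0, 0, 0, 0, 0], [0, 0, 0, 0, 0, 0, 0], [0, 0, 0, 0, 0, 0, 0], [0, 0, 0, 0, 0, 0, 0]]

```text
t: 9.87
position: [0.45, -0.1094, 0.031]
orientation: [0.002, 0.749, 0.663, 0.001]
contact_force: [-0.3, 0.4, 4.6]
finger_gap: 0.0442
gripper_force: 50.2
```

Call:
servo_tool:
  targets:
    - [[0, 0, 0, 0, 0, 0, 0], [0, 0, 0, 0, 0, 0, 0], [0, 0, -20, 0, 0, 0, 0], [0, 0, -60, 0, 0, 0, 0], [0, 0, -100, 0, 0, 0, 0]]

```text
t: 10.28
position: [0.4479, -0.1091, 0.1308]
orientation: [-0.0, 0.749, 0.662, -0.0]
contact_force: [0.9, -0.2, -1.9]
finger_gap: 0.0438
gripper_force: 51.3
```

```bash
python3 -c "
from h import *
go((0.6542,-.0273,.13),173.1)
"
```

```text
t10.3 shift [106.4 194.7   0.6] turn [-0.1 -0.  -0.1] joint7 0.54
```

Call:
servo_tool:
  targets:
    - [[18, 33, 0, 0, 0, 0, 0], [36, 66, 0, 0, 0, 0, 0], [54, 99, 0, 0, 0, 0, 0], [72, 132, 0, 0, 0, 0, 0], [90, 165, 0, 0, 0, 0, 0]]

```text
t: 10.7
position: [0.6253, -0.0386, 0.1312]
orientation: [0.001, 0.749, 0.663, 0.001]
contact_force: [0.4, -0.4, -0.0]
finger_gap: 0.0439
gripper_force: 51.6
```

Call:
servo_tool:
  targets:
    - [[10, 20, 0, 0, 0, 0, 0], [16, 29, 0, 0, 0, 0, 0], [16, 29, 0, 0, 0, 0, 0], [16, 29, 0, 0, 0, 0, 0], [16, 29, 0, 0, 0, 0, 0]]

```text
t: 11.12
position: [0.6528, -0.0285, 0.1298]
orientation: [-0.0, 0.749, 0.662, -0.0]
contact_force: [-0.2, 0.3, -0.3]
finger_gap: 0.0436
gripper_force: 51.6
```

```bash
python3 -c "
from h import *
p,d=ctrl.read_camera('wrist');cv2.imwrite('pics/t1.png',cv2.resize(p[60:420,120:520,::-1],None,fx=1.6,fy=1.6))
go((0.6542,-.0273,.038),173.1)
"
```

```text
t11.2 shift [ 1.5  1.4 91.9] turn [-0.   0.  -0.2] joint7 0.27
```

View pics/t1.png

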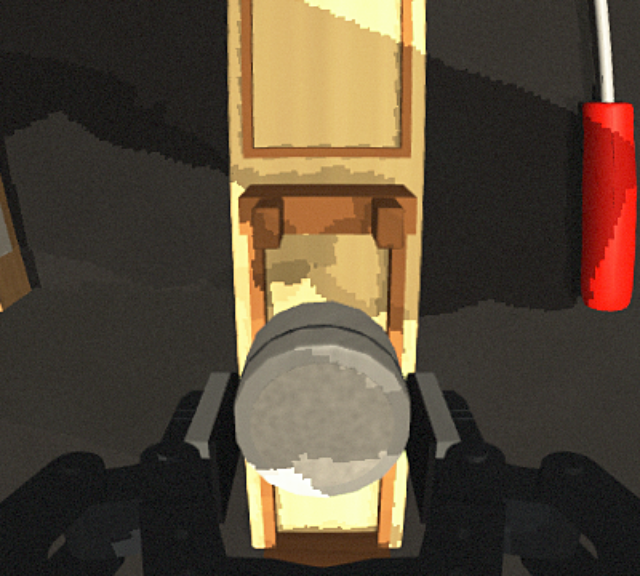

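Call:
servo_tool:
  targets:
    - [[1.5, 1.4, 20, 0, 0, 0, 0], [1.5, 1.4, 50, 0, 0, 0, 0], [1.5, 1.4, 75, 0, 0, 0, 0], [1.5, 1.4, 84, 0, 0, 0, 0], [1.5, 1.4, 87, 0, 0, 0, 0]]

```text
t: 11.58
position: [0.6534, -0.0268, 0.0407]
orientation: [-0.001, 0.749, 0.662, -0.002]
contact_force: [-0.3, -0.0, -0.0]
finger_gap: 0.0435
gripper_force: 51.6
```

Call:
servo_tool:
  targets:
    - [[0, 0, 2, 0, 0, 0, 0], [0, 0, 4, 0, 0, 0, 0], [0, 0, 5, 0, 0, 0, 0], [0, 0, 5, 0, 0, 0, 0], [0, 0, 5, 0, 0, 0, 0]]

```text
t: 12.0
position: [0.6566, -0.0268, 0.0391]
orientation: [0.001, 0.749, 0.662, 0.001]
contact_force: [-2.5, -1.2, 6.5]
finger_gap: 0.0435
gripper_force: 52.1
```

```bash
python3 -c "
from h import *
s,p,r=pose();print(s['contact_force'])
go((0.6542,-.0273,.038),173.1)
"
```

```text
[-2.47712785 -1.2348708   6.54690609]
t12.0 shift [-0.8 -2.3  1.1] turn [ 0.1  0.  -0.1] joint7 0.32
```

Call:
servo_tool:
  targets:
    - [[0, 0, -1, 0, 0, 0, 1], [0, 0, -1, 0, 0, 0, 1], [0, 0, -1, 0, 0, 0, 1], [0, 0, -1, 0, 0, 0, 1], [0, 0, -1, 0, 0, 0, 1]]

```text
t: 12.42
position: [0.6556, -0.0262, 0.0382]
orientation: [-0.0, 0.749, 0.663, -0.0]
contact_force: [-0.4, -0.3, -0.1]
finger_gap: 0.0854
gripper_force: 0.0
```

Call:
servo_tool:
  targets:
    - [[0, 0, -20, 0, 0, 0, 1], [0, 0, -60, 0, 0, 0, 1], [0, 0, -100, 0, 0, 0, 1], [0, 0, -140, 0, 0, 0, 1], [0, 0, -160, 0, 0, 0, 1]]

```text
t: 12.83
position: [0.6576, -0.0271, 0.2033]
orientation: [0.002, 0.749, 0.662, 0.002]
contact_force: [1.2, -0.3, 0.8]
finger_gap: 0.086
gripper_force: 0.0
```

```bash
python3 -c "
from h import *
p,d,m,o=wlook((.652,-.03),.042,(.08,.1))
T=tray2w([(0,6,42)],(.6535,-.0333),83.1)
print('tin target px',proj(m,T,True));cv2.imwrite('pics/t2.png',p[60:420,120:520,::-1])
go((0.467,-.364,.2),85.6)
"
```

```text
(array([ 0.654, -0.03 ]), np.float64(209.9), np.float64(76.7), np.float64(83.2))
tin target px [[316.03852883 223.1761688 ]]
t12.9 shift [-357.6 -149.7    4.1] turn [ 0.5 -0.5 87.4] joint7 0.23
```

View pics/t2.png

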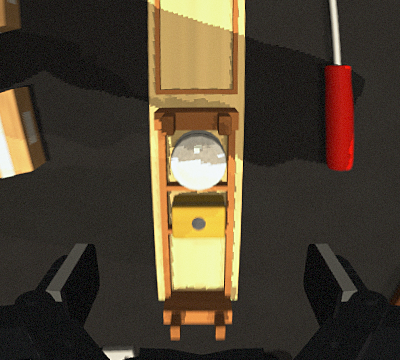

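Call:
servo_tool:
  targets:
    - [[-36, -15, 0, 0, 0, 0, 1], [-72, -30, 0, 0, 0, 0, 1], [-108, -45, 0, 0, 0, 0, 1], [-144, -60, 0, 0, 0, 0, 1], [-179, -75, 0, 0, 0, 0, 1]]

```text
t: 13.3
position: [0.558, -0.1962, 0.198]
orientation: [-0.0, 0.749, 0.663, -0.0]
contact_force: [0.6, 0.1, 0.2]
finger_gap: 0.0856
gripper_force: 0.0
```

Call:
servo_tool:
  targets:
    - [[-36, -15, 0, 0, 0, 7, 1], [-72, -30, 0, 0, 0, 14, 1], [-108, -45, 0, 0, 0, 21, 1], [-144, -60, 0, 0, 0, 28, 1], [-179, -75, 0, 0, 0, 35, 1]]

```text
t: 13.72
position: [0.4617, -0.3648, 0.1981]
orientation: [-0.0, 0.915, 0.404, -0.0]
contact_force: [0.9, -0.3, -0.5]
finger_gap: 0.0856
gripper_force: 0.0
```

Call:
servo_tool:
  targets:
    - [[0, 0, 0, 0, 0, 7, 1], [0, 0, 0, 0, 0, 14, 1], [0, 0, 0, 0, 0, 21, 1], [0, 0, 0, 0, 0, 28, 1], [0, 0, 0, 0, 0, 35, 1]]

```text
t: 14.13
position: [0.4628, -0.3632, 0.1978]
orientation: [-0.0, 0.994, 0.11, -0.0]
contact_force: [0.1, 0.5, 1.3]
finger_gap: 0.0855
gripper_force: 0.0
```

Call:
servo_tool:
  targets:
    - [[0, 0, 0, 0, 0, 7, 1], [0, 0, 0, 0, 0, 14, 1], [0, 0, 0, 0, 0, 17.5, 1], [0, 0, 0, 0, 0, 17.5, 1], [0, 0, 0, 0, 0, 17.5, 1]]

```text
t: 14.55
position: [0.4629, -0.3631, 0.1978]
orientation: [-0.0, 0.999, -0.038, -0.0]
contact_force: [-0.4, 0.2, -0.5]
finger_gap: 0.0853
gripper_force: 0.0
```

```bash
python3 -c "
from h import *
c=(.467,-.364);h=(.14,.04);p,d,m,o=wlook(c,.018,h,save='beam')
v=cv2.cvtColor(o,cv2.COLOR_RGB2GRAY)
for t in (130,170,200): print(t,rect(v>t,c,h))
go((0.467,-.364,.018),85.6)
q=ortho('wrist',p,m,.01,(.46,-.31),(.14,.15));cv2.imwrite('pics/beam.png',q[:,:,::-1])
"
```

```text
(array([ 0.4666, -0.3641]), np.float64(190.7), np.float64(27.0), np.float64(175.7))
130 (array([ 0.4666, -0.3641]), np.float64(190.5), np.float64(26.7), np.float64(175.7))
170 (array([ 0.4666, -0.364 ]), np.float64(189.9), np.float64(26.4), np.float64(175.7))
200 (array([ 0.4666, -0.364 ]), np.float64(189.6), np.float64(26.2), np.float64(175.7))
t14.6 shift [  4.2   0.6 180. ] turn [-0.  0.  0.] joint7 -0.36
```

View pics/beam.png

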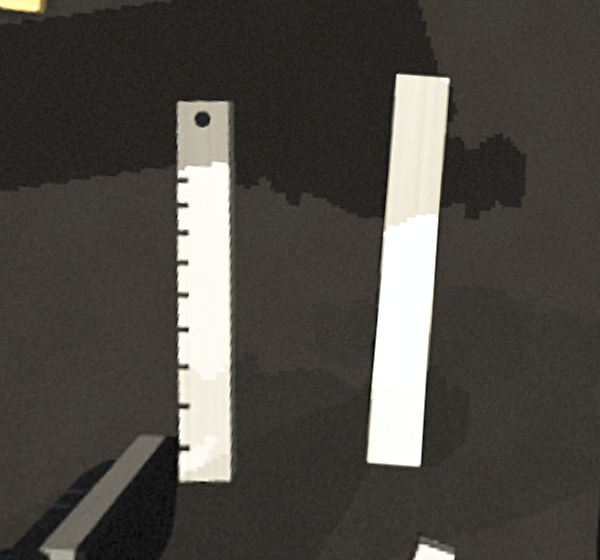

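Call:
servo_tool:
  targets:
    - [[4, 0.6, 40, 0, 0, 0, 1], [4, 0.6, 80, 0, 0, 0, 1], [4, 0.6, 120, 0, 0, 0, 1], [4, 0.6, 155, 0, 0, 0, 1], [4, 0.6, 170, 0, 0, 0, 1]]
  force: 60

```text
t: 15.02
position: [0.4653, -0.3619, 0.024]
orientation: [-0.002, 0.999, -0.039, -0.002]
contact_force: [-0.6, 1.4, -0.1]
finger_gap: 0.0849
gripper_force: 0.0
```

Call:
servo_tool:
  targets:
    - [[0, 0, 5, 0, 0, 0, 1], [0, 0, 10, 0, 0, 0, 1], [0, 0, 10, 0, 0, 0, 1], [0, 0, 10, 0, 0, 0, 0.6], [0, 0, 10, 0, 0, 0, 0.5]]

```text
t: 15.43
position: [0.4679, -0.3652, 0.0201]
orientation: [0.001, 0.999, -0.039, 0.001]
contact_force: [0.1, 1.1, -0.4]
finger_gap: 0.0637
gripper_force: 0.0
```

Call:
servo_tool:
  targets:
    - [[0, 0, 0, 0, 0, 0, 0], [0, 0, 0, 0, 0, 0, 0], [0, 0, 0, 0, 0, 0, 0], [0, 0, 0, 0, 0, 0, 0], [0, 0, 0, 0, 0, 0, 0]]

```text
t: 15.85
position: [0.4673, -0.3646, 0.0192]
orientation: [0.0, 0.999, -0.039, 0.001]
contact_force: [-1.1, 0.4, 6.2]
finger_gap: 0.0239
gripper_force: 59.8
```

```bash
python3 -c "
from h import *
s,p,r=pose();print(p,s['contact_force'],s['wrist_torque'])
"
```

```text
[ 0.46730075 -0.36455925  0.01920902] [-1.07056967  0.41434814  6.22018205] [ 0.12973791  0.06242149 -0.00218535]
```

Call:
servo_tool:
  targets:
    - [[0, 0, -5, 0, 0, 0, 0], [0, 0, -20, 0, 0, 0, 0], [0, 0, -60, 0, 0, 0, 0], [0, 0, -100, 0, 0, 0, 0], [0, 0, -140, 0, 0, 0, 0]]
  force: 80

```text
t: 16.27
position: [0.466, -0.3638, 0.1601]
orientation: [-0.0, 0.999, -0.04, -0.001]
contact_force: [1.2, 0.2, -2.6]
finger_gap: 0.0233
gripper_force: 79.4
```

Call:
servo_tool:
  targets:
    - [[0, 0, -10, 0, 0, 0, 0], [0, 0, -20, 0, 0, 0, 0], [0, 0, -20, 0, 0, 0, 0], [0, 0, -20, 0, 0, 0, 0], [0, 0, -20, 0, 0, 0, 0]]

```text
t: 16.68
position: [0.4663, -0.363, 0.1765]
orientation: [-0.001, 0.999, -0.039, -0.001]
contact_force: [0.1, 0.1, -2.4]
finger_gap: 0.0233
gripper_force: 79.5
```

```bash
python3 -c "
from h import *
go((0.6471,-.0859,.18),173.1)
c=(.467,-.364);h=(.14,.04);p,d,m,o=wlook(c,.178,h)
"
```

```text
t16.7 shift [ 158.5 -290.4   -3.3] turn [ -0.2   0.  -87.6] joint7 -0.35
(array([ 0.4876, -0.3649]), np.float64(145.3), np.float64(26.5), np.float64(175.5))
```

Call:
servo_tool:
  targets:
    - [[16, -29, 0, 0, 0, 0, 0], [32, -58, 0, 0, 0, 0, 0], [48, -87, 0, 0, 0, 0, 0], [64, -116, 0, 0, 0, 0, 0], [79, -145, 0, 0, 0, 0, 0]]

```text
t: 17.15
position: [0.5572, -0.2241, 0.1766]
orientation: [-0.0, 0.999, -0.04, -0.001]
contact_force: [0.3, -0.9, -2.2]
finger_gap: 0.0234
gripper_force: 79.5
```

Call:
servo_tool:
  targets:
    - [[16, -29, 0, 0, 0, -7, 0], [32, -58, 0, 0, 0, -14, 0], [48, -87, 0, 0, 0, -21, 0], [64, -116, 0, 0, 0, -28, 0], [79, -145, 0, 0, 0, -35, 0]]

```text
t: 17.57
position: [0.6473, -0.0858, 0.1764]
orientation: [-0.001, 0.964, 0.266, -0.001]
contact_force: [0.7, -0.7, -2.6]
finger_gap: 0.0234
gripper_force: 79.5
```

Call:
servo_tool:
  targets:
    - [[0, 0, 0, 0, 0, -7, 0], [0, 0, 0, 0, 0, -14, 0], [0, 0, 0, 0, 0, -21, 0], [0, 0, 0, 0, 0, -28, 0], [0, 0, 0, 0, 0, -35, 0]]

```text
t: 17.98
position: [0.6463, -0.0874, 0.1763]
orientation: [-0.001, 0.84, 0.543, -0.001]
contact_force: [0.7, -0.6, -2.2]
finger_gap: 0.0235
gripper_force: 79.5
```

Call:
servo_tool:
  targets:
    - [[0, 0, 0, 0, 0, -7, 0], [0, 0, 0, 0, 0, -14, 0], [0, 0, 0, 0, 0, -17.6, 0], [0, 0, 0, 0, 0, -17.6, 0], [0, 0, 0, 0, 0, -17.6, 0]]

```text
t: 18.4
position: [0.6465, -0.0877, 0.1769]
orientation: [-0.001, 0.749, 0.662, -0.001]
contact_force: [-0.3, 0.2, -2.8]
finger_gap: 0.0235
gripper_force: 79.5
```

```bash
python3 -c "
from h import *
go((0.6471,-.0859,.075),173.1)
p,d=ctrl.read_camera('wrist');m=ctrl.camera_model('wrist')
q=cv2.resize(p[:,:,::-1],None,fx=2,fy=2,interpolation=cv2.INTER_CUBIC)
O=(.6535,-.0333)
for x0,x1 in ((16,25),(-25,-16)):
    uv=proj(m,tray2w([(x0,33,70),(x1,33,70),(x1,47,70),(x0,47,70)],O,83.1),True);cv2.polylines(q,[np.round(uv*2+.5).astype(int)],True,(255,0,255),1)
s,P,r=pose();M=r.as_matrix()
for dy in (-13,13):
  uv=proj(m,[P+M[:,1]*dy*1e-3+M[:,0]*k*1e-3+[0,0,-.001] for k in (-95,-10,10,50,80,95)],True);cv2.polylines(q,[np.round(uv*2+.5).astype(int)],False,(0,255,0),1)
  print(np.round(uv[-1]))
cv2.imwrite('pics/b2.png',q[0:600,240:1040])
"
```

```text
t18.4 shift [  1.8   0.6 101.9] turn [-0.1 -0.  -0.2] joint7 0.35
[285.  76.]
[359.  76.]
```

View pics/b2.png

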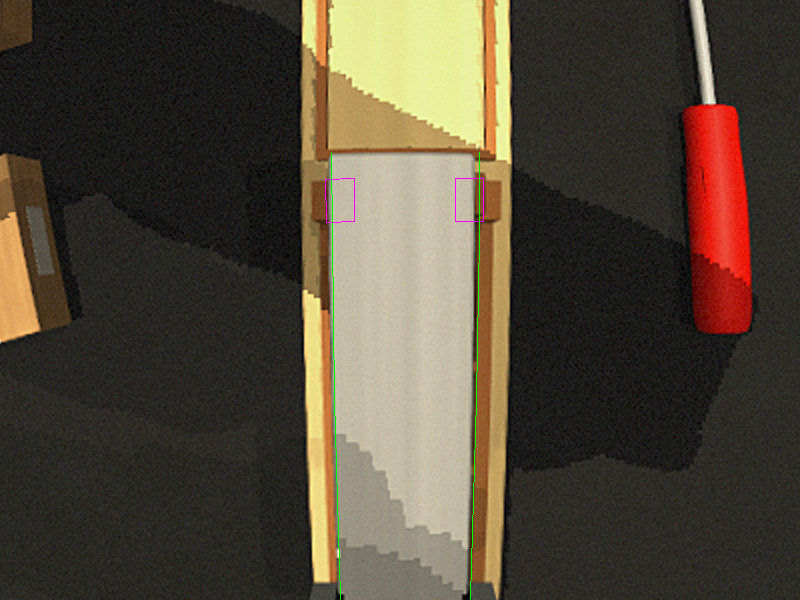

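Call:
servo_tool:
  targets:
    - [[1.5, 0.6, 15, 0, 0, 0, 0], [1.5, 0.6, 35, 0, 0, 0, 0], [1.5, 0.6, 60, 0, 0, 0, 0], [1.5, 0.6, 76, 0, 0, 0, 0], [1.5, 0.6, 82, 0, 0, 0, 0]]

```text
t: 18.87
position: [0.6459, -0.0854, 0.0928]
orientation: [-0.002, 0.749, 0.663, -0.002]
contact_force: [-0.5, 0.1, -2.6]
finger_gap: 0.0235
gripper_force: 79.5
```

Call:
servo_tool:
  targets:
    - [[0, 0, 0, 0, 0, 0, 0], [0, 0, 5, 0, 0, 0, 0], [0, 0, 10, 0, 0, 0, 0], [0, 0, 15, 0, 0, 0, 0], [0, 0, 19, 0, 0, 0, 0]]

```text
t: 19.28
position: [0.6484, -0.0862, 0.0775]
orientation: [0.0, 0.748, 0.663, 0.0]
contact_force: [-0.8, -0.7, -3.0]
finger_gap: 0.0235
gripper_force: 79.5
```

```bash
python3 -c "
from h import *
s,p,r=pose();print(s['contact_force'],s['wrist_torque'])
go((0.6471,-.0859,.065),173.1)
"
```

```text
[-0.82622985 -0.72654944 -3.01651959] [-0.00119407 -0.00851559  0.00336545]
t19.3 shift [ 0.1 -1.3 12.5] turn [ 0. -0. -0.] joint7 0.41
```

Call:
servo_tool:
  targets:
    - [[0, -0.6, 3, 0, 0, 0, 0], [0, -0.6, 6, 0, 0, 0, 0], [0, -0.6, 8, 0, 0, 0, 0], [0, -0.6, 10, 0, 0, 0, 0], [0, -0.6, 11, 0, 0, 0, 0]]

```text
t: 19.7
position: [0.6474, -0.0861, 0.0661]
orientation: [-0.0, 0.748, 0.663, -0.0]
contact_force: [0.7, 0.2, -3.0]
finger_gap: 0.0235
gripper_force: 79.5
```

Call:
servo_tool:
  targets:
    - [[0, 0, 0, 0, 0, 0, 0], [0, 0, 0, 0, 0, 0, 0], [0, 0, 0, 0, 0, 0, 0]]

```text
t: 19.95
position: [0.6476, -0.0861, 0.0665]
orientation: [0.0, 0.748, 0.663, 0.0]
contact_force: [-0.2, -0.4, -3.1]
finger_gap: 0.0239
gripper_force: 79.5
```

```bash
python3 -c "
from h import *
s,p,r=pose();print(s['contact_force'],s['wrist_torque'])
go((0.6471,-.0859,.065),173.1)
"
```

```text
[-0.16465331 -0.35480167 -3.05436392] [-0.00948859  0.05649821  0.03179732]
t19.9 shift [ 0.2 -0.5  1.5] turn [ 0.  0. -0.] joint7 0.41
```

Call:
servo_tool:
  targets:
    - [[0, 0, 1, 0, 0, 0, 0], [0, 0, 2, 0, 0, 0, 0], [0, 0, 2.5, 0, 0, 0, 0], [0, 0, 2.5, 0, 0, 0, 0], [0, 0, 2.5, 0, 0, 0, 0]]

```text
t: 20.37
position: [0.6477, -0.0861, 0.0654]
orientation: [0.0, 0.748, 0.663, 0.001]
contact_force: [-3.3, 0.9, 6.8]
finger_gap: 0.0236
gripper_force: 80.8
```

Call:
servo_tool:
  targets:
    - [[0, 0, 0, 0, 0, 0, 0.4], [0, 0, 0, 0, 0, 0, 0.5], [0, 0, 0, 0, 0, 0, 0.6], [0, 0, 0, 0, 0, 0, 0.8], [0, 0, 0, 0, 0, 0, 1]]

```text
t: 20.78
position: [0.6475, -0.0861, 0.0637]
orientation: [0.0, 0.748, 0.663, -0.0]
contact_force: [0.4, -0.2, -0.9]
finger_gap: 0.0737
gripper_force: 0.0
```

Call:
servo_tool:
  targets:
    - [[0, 0, -5, 0, 0, 0, 1], [0, 0, -30, 0, 0, 0, 1], [0, 0, -70, 0, 0, 0, 1], [0, 0, -110, 0, 0, 0, 1], [0, 0, -135, 0, 0, 0, 1]]

```text
t: 21.2
position: [0.6488, -0.087, 0.2031]
orientation: [0.002, 0.749, 0.663, 0.001]
contact_force: [1.4, -0.6, -0.4]
finger_gap: 0.0852
gripper_force: 0.0
```

```bash
python3 -c "
from h import *
c=(.6471,-.0859);h=(.035,.12)
p,d,m,o=wlook(c,.064,(.06,.14),save='bs')
v=cv2.cvtColor(o,cv2.COLOR_RGB2HSV);print(rect((v[...,1]<50)&(v[...,2]>110),c,(.06,.14)))
go((0.4545,-.262,.2),90)
"
```

```text
(array([ 0.6497, -0.0668]), np.float64(251.7), np.float64(71.0), np.float64(83.1))
(array([ 0.6511, -0.0886]), np.float64(194.6), np.float64(41.8), np.float64(85.4))
t21.2 shift [-196.8 -174.3    5.5] turn [ 0.6 -0.5 83.1] joint7 0.34
```

View pics/bs.png

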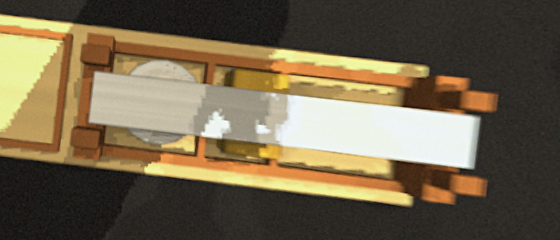

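Call:
servo_tool:
  targets:
    - [[-20, -17, 0, 0, 0, 0, 1], [-40, -34, 0, 0, 0, 0, 1], [-60, -52, 0, 0, 0, 0, 1], [-80, -70, 0, 0, 0, 0, 1], [-99, -87, 0, 0, 0, 0, 1]]

```text
t: 21.67
position: [0.5479, -0.1748, 0.199]
orientation: [0.0, 0.749, 0.663, -0.0]
contact_force: [0.2, -0.8, -0.4]
finger_gap: 0.0854
gripper_force: 0.0
```

Call:
servo_tool:
  targets:
    - [[-20, -17, 0, 0, 0, 7, 1], [-40, -34, 0, 0, 0, 14, 1], [-60, -52, 0, 0, 0, 21, 1], [-80, -70, 0, 0, 0, 28, 1], [-98, -87, 0, 0, 0, 35, 1]]

```text
t: 22.08
position: [0.4497, -0.2618, 0.1991]
orientation: [0.0, 0.915, 0.404, 0.0]
contact_force: [0.3, 0.5, 0.8]
finger_gap: 0.0856
gripper_force: 0.0
```

Call:
servo_tool:
  targets:
    - [[0, 0, 0, 0, 0, 7, 1], [0, 0, 0, 0, 0, 14, 1], [0, 0, 0, 0, 0, 21, 1], [0, 0, 0, 0, 0, 28, 1], [0, 0, 0, 0, 0, 35, 1]]

```text
t: 22.5
position: [0.451, -0.2607, 0.199]
orientation: [-0.0, 0.994, 0.111, 0.0]
contact_force: [-0.1, 0.7, 0.2]
finger_gap: 0.085
gripper_force: 0.0
```

Call:
servo_tool:
  targets:
    - [[0, 0, 0, 0, 0, 7, 1], [0, 0, 0, 0, 0, 13, 1], [0, 0, 0, 0, 0, 13, 1], [0, 0, 0, 0, 0, 13, 1], [0, 0, 0, 0, 0, 13, 1]]

```text
t: 22.92
position: [0.451, -0.2607, 0.1988]
orientation: [-0.0, 1.0, 0.002, 0.0]
contact_force: [-0.4, 0.3, -0.1]
finger_gap: 0.0854
gripper_force: 0.0
```

```bash
python3 -c "
from h import *
c=(.4545,-.262);h=(.14,.04);p,d,m,o=wlook(c,.010,h)
v=cv2.cvtColor(o,cv2.COLOR_RGB2GRAY)
for t in (100,140): print(t,rect(v>t,c,h))
go((0.4545,-.262,.015),90)
"
```

```text
(array([ 0.454, -0.262]), np.float64(189.6), np.float64(26.4), np.float64(0.3))
100 (array([ 0.4543, -0.262 ]), np.float64(190.0), np.float64(26.5), np.float64(0.0))
140 (array([ 0.4542, -0.262 ]), np.float64(189.2), np.float64(26.2), np.float64(0.4))
t23.0 shift [  3.5   1.4 183.9] turn [-0.  -0.   0.2] joint7 -0.36
```

Call:
servo_tool:
  targets:
    - [[3.3, 1.4, 40, 0, 0, 0, 0.5], [3.3, 1.4, 80, 0, 0, 0, 0.5], [3.3, 1.4, 120, 0, 0, 0, 0.5], [3.3, 1.4, 155, 0, 0, 0, 0.5], [3.3, 1.4, 170, 0, 0, 0, 0.5]]
  force: 60

```text
t: 23.38
position: [0.4526, -0.2603, 0.025]
orientation: [-0.002, 1.0, 0.002, -0.002]
contact_force: [-1.4, 0.0, 0.2]
finger_gap: 0.0429
gripper_force: 0.0
```

Call:
servo_tool:
  targets:
    - [[0, 0, 5, 0, 0, 0, 0.45], [0, 0, 10, 0, 0, 0, 0.42], [0, 0, 14, 0, 0, 0, 0.42], [0, 0, 16, 0, 0, 0, 0.42], [0, 0, 16, 0, 0, 0, 0.42]]

```text
t: 23.8
position: [0.4549, -0.2624, 0.0136]
orientation: [0.0, 1.0, 0.001, 0.001]
contact_force: [-0.7, -0.5, 0.5]
finger_gap: 0.0359
gripper_force: 0.0
```

Call:
servo_tool:
  targets:
    - [[0, 0, 0, 0, 0, 0, 0.4], [0, 0, 0, 0, 0, 0, 0.4]]

```text
t: 23.97
position: [0.4548, -0.2623, 0.0136]
orientation: [0.0, 1.0, 0.001, 0.001]
contact_force: [0.1, 0.5, 0.0]
finger_gap: 0.0341
gripper_force: 0.0
```

```bash
python3 -c "
from h import *
s,p,r=pose();print(p,s['contact_force'],s['wrist_torque'])
"
```

```text
[ 0.45480555 -0.26227377  0.01356344] [0.14506176 0.48086891 0.03145931] [0.04415767 0.00644979 0.00969478]
```

Call:
servo_tool:
  targets:
    - [[0, 0, 0.5, 0, 0, 0, 0], [0, 0, 0.5, 0, 0, 0, 0], [0, 0, 0.5, 0, 0, 0, 0], [0, 0, 0.5, 0, 0, 0, 0], [0, 0, 0.5, 0, 0, 0, 0]]

```text
t: 24.38
position: [0.4548, -0.2623, 0.0133]
orientation: [0.0, 1.0, 0.001, 0.001]
contact_force: [-0.9, 0.7, 7.4]
finger_gap: 0.0241
gripper_force: 59.1
```

Call:
servo_tool:
  targets:
    - [[0, 0, 0, 0, 0, 0, 0], [0, 0, -5, 0, 0, 0, 0], [0, 0, -10, 0, 0, 0, 0], [0, 0, -20, 0, 0, 0, 0], [0, 0, -20, 0, 0, 0, 0]]
  force: 80

```text
t: 24.8
position: [0.4549, -0.2627, 0.0339]
orientation: [0.001, 1.0, 0.001, 0.001]
contact_force: [-0.1, -0.4, -1.2]
finger_gap: 0.0234
gripper_force: 79.2
```

```bash
python3 -c "
from h import *
s,p,r=pose();print(p,s['contact_force'],s['wrist_torque'])
"
```

```text
[ 0.45491168 -0.26272473  0.03391282] [-0.08857001 -0.42950252 -1.23328117] [-0.07852675 -0.01122529  0.04718207]
```

Held (TCP about 13 mm above its underside). Lift and carry.

Call:
servo_tool:
  targets:
    - [[0, 0, -20, 0, 0, 0, 0], [0, 0, -55, 0, 0, 0, 0], [0, 0, -90, 0, 0, 0, 0], [0, 0, -125, 0, 0, 0, 0], [0, 0, -146, 0, 0, 0, 0]]

```text
t: 25.22
position: [0.4547, -0.263, 0.1816]
orientation: [0.001, 1.0, 0.0, 0.001]
contact_force: [0.9, 0.7, -2.5]
finger_gap: 0.0233
gripper_force: 79.2
```

Call:
servo_tool:
  targets:
    - [[0, 0, 0, 0, 0, 0, 0], [0, 0, 0, 0, 0, 0, 0], [0, 0, 0, 0, 0, 0, 0]]

```text
t: 25.47
position: [0.4539, -0.2611, 0.1773]
orientation: [-0.001, 1.0, 0.001, -0.001]
contact_force: [0.5, 0.6, -2.6]
finger_gap: 0.0233
gripper_force: 79.2
```

```bash
python3 -c "
from h import *
s,p,r=pose();print(p,s['contact_force'])
go((0.6474,-.0870,.18),173.1)
"
```

```text
[ 0.45386782 -0.26107167  0.17733431] [ 0.52426469  0.58288586 -2.59473094]
t25.5 shift [ 193.9 -173.7   -2.6] turn [ -0.1  -0.  -83. ] joint7 -0.36
```

Call:
servo_tool:
  targets:
    - [[20, -17, 0, 0, 0, 0, 0], [40, -34, 0, 0, 0, 0, 0], [60, -52, 0, 0, 0, 0, 0], [80, -70, 0, 0, 0, 0, 0], [97, -87, 0, 0, 0, 0, 0]]

```text
t: 25.88
position: [0.5514, -0.1731, 0.176]
orientation: [-0.001, 1.0, 0.001, -0.002]
contact_force: [0.6, 0.8, -2.7]
finger_gap: 0.0233
gripper_force: 79.2
```

Call:
servo_tool:
  targets:
    - [[20, -17, 0, 0, 0, -7, 0], [40, -34, 0, 0, 0, -14, 0], [60, -52, 0, 0, 0, -21, 0], [80, -70, 0, 0, 0, -28, 0], [97, -87, 0, 0, 0, -35, 0]]

```text
t: 26.3
position: [0.6481, -0.086, 0.1756]
orientation: [-0.001, 0.953, 0.304, -0.001]
contact_force: [0.3, 0.3, -1.4]
finger_gap: 0.0234
gripper_force: 79.1
```

Call:
servo_tool:
  targets:
    - [[0, 0, 0, 0, 0, -7, 0], [0, 0, 0, 0, 0, -14, 0], [0, 0, 0, 0, 0, -21, 0], [0, 0, 0, 0, 0, -28, 0], [0, 0, 0, 0, 0, -35, 0]]

```text
t: 26.72
position: [0.6467, -0.0873, 0.1756]
orientation: [-0.002, 0.817, 0.577, -0.001]
contact_force: [0.4, -0.7, -2.3]
finger_gap: 0.0231
gripper_force: 79.2
```

Call:
servo_tool:
  targets:
    - [[0, 0, 0, 0, 0, -7, 0], [0, 0, 0, 0, 0, -13, 0], [0, 0, 0, 0, 0, -13, 0], [0, 0, 0, 0, 0, -13, 0], [0, 0, 0, 0, 0, -13, 0]]

```text
t: 27.13
position: [0.6474, -0.0878, 0.177]
orientation: [-0.001, 0.749, 0.662, -0.001]
contact_force: [0.3, -1.4, -1.8]
finger_gap: 0.023
gripper_force: 79.2
```

```bash
python3 -c "
from h import *
go((0.6474,-.0870,.077),173.1)
s,P,r=pose();M=r.as_matrix();m=ctrl.camera_model('wrist');p,d=ctrl.read_camera('wrist')
# held bar end: top plane z = TCP+(-13+10)mm ; rectify and measure
c=(P+M[:,0]*.07)[:2];o=ortho('wrist',p,m,P[2]-.003,c,(.03,.05));v=cv2.cvtColor(o,cv2.COLOR_RGB2HSV)
mk=(v[...,1]<40)&(v[...,2]>90);print(rect(mk,c,(.03,.05)),'expected end y',(P+M[:,0]*.095)[:2],'line',c)
ys=np.where(mk.sum(1)>0)[0];cols=np.where(mk.sum(0)>20)[0];print('end y',c[1]+.05-cols[0]*.0005)
"
```

```text
t27.1 shift [  0.7   0.2 100. ] turn [-0.1 -0.  -0.2] joint7 0.34
(array([ 0.6537, -0.0316]), np.float64(76.3), np.float64(25.6), np.float64(83.2)) expected end y [0.65908645 0.00651352] line [ 0.65600387 -0.0182957 ]
end y 0.006704295869446077
```

Call:
servo_tool:
  targets:
    - [[0.7, 0, 15, 0, 0, 0, 0], [0.7, 0, 35, 0, 0, 0, 0], [0.7, 0, 60, 0, 0, 0, 0], [0.7, 0, 76, 0, 0, 0, 0], [0.7, 0, 84, 0, 0, 0, 0]]

```text
t: 27.6
position: [0.6464, -0.0864, 0.0914]
orientation: [-0.002, 0.749, 0.663, -0.001]
contact_force: [-0.3, -0.4, -2.0]
finger_gap: 0.0229
gripper_force: 79.1
```

Call:
servo_tool:
  targets:
    - [[0, 0, 0, 0, 0, 0, 0], [0, 0, 3, 0, 0, 0, 0], [0, 0, 7, 0, 0, 0, 0], [0, 0, 10, 0, 0, 0, 0], [0, 0, 13, 0, 0, 0, 0]]

```text
t: 28.02
position: [0.6487, -0.0872, 0.0819]
orientation: [0.001, 0.748, 0.663, 0.001]
contact_force: [-0.1, 0.5, -1.6]
finger_gap: 0.0232
gripper_force: 79.1
```

Call:
servo_tool:
  targets:
    - [[0, 0, 1, 0, 0, 0, 0], [0, 0, 2, 0, 0, 0, 0], [0, 0, 2, 0, 0, 0, 0], [0, 0, 2, 0, 0, 0, 0]]

```text
t: 28.35
position: [0.6482, -0.0872, 0.0794]
orientation: [0.0, 0.748, 0.663, 0.0]
contact_force: [0.6, 0.3, -2.2]
finger_gap: 0.0228
gripper_force: 79.1
```

```bash
python3 -c "
from h import *
s,p,r=pose();print(s['contact_force'],s['wrist_torque'])
go((0.6474,-.0870,.0775),173.1)
"
```

```text
[ 0.63810492  0.32098697 -2.17838879] [ 0.02011804 -0.05536932  0.07448123]
t28.4 shift [ 0.1 -0.8  1.9] turn [ 0. -0. -0.] joint7 0.40
```

Call:
servo_tool:
  targets:
    - [[0, -0.5, 1, 0, 0, 0, 0], [0, -0.5, 2, 0, 0, 0, 0], [0, -0.5, 2.8, 0, 0, 0, 0], [0, -0.5, 2.8, 0, 0, 0, 0], [0, -0.5, 2.8, 0, 0, 0, 0]]

```text
t: 28.77
position: [0.6477, -0.0871, 0.0775]
orientation: [-0.0, 0.748, 0.663, 0.0]
contact_force: [-2.0, 0.7, 5.5]
finger_gap: 0.0229
gripper_force: 80.0
```

Call:
servo_tool:
  targets:
    - [[0, 0, 0, 0, 0, 0, 0], [0, 0, 0, 0, 0, 0, 0]]

```text
t: 28.93
position: [0.6477, -0.0871, 0.0775]
orientation: [-0.0, 0.748, 0.663, 0.0]
contact_force: [-2.4, -0.0, 4.7]
finger_gap: 0.0235
gripper_force: 80.0
```

Call:
servo_tool:
  targets:
    - [[0, 0, 0, 0, 0, 0, 0.4], [0, 0, 0, 0, 0, 0, 0.5], [0, 0, 0, 0, 0, 0, 0.6], [0, 0, 0, 0, 0, 0, 0.8], [0, 0, 0, 0, 0, 0, 1]]

```text
t: 29.35
position: [0.6477, -0.0871, 0.0764]
orientation: [0.0, 0.748, 0.663, -0.0]
contact_force: [0.7, -0.5, -0.8]
finger_gap: 0.0737
gripper_force: 0.0
```

Call:
servo_tool:
  targets:
    - [[0, 0, -5, 0, 0, 0, 1], [0, 0, -30, 0, 0, 0, 1], [0, 0, -70, 0, 0, 0, 1], [0, 0, -100, 0, 0, 0, 1], [0, 0, -123, 0, 0, 0, 1]]

```text
t: 29.77
position: [0.6485, -0.0876, 0.2028]
orientation: [0.001, 0.749, 0.663, 0.001]
contact_force: [1.0, 0.3, 0.0]
finger_gap: 0.0854
gripper_force: 0.0
```

```bash
cat >> h.py <<'E'
def cartons():
    m=ctrl.camera_model('top');p,d=ctrl.read_camera('top');K=m['intrinsics'];T=m['T']
    for r in ctrl.place_of('top','carton1'):
        u,v=r['pixel'];q=T[:3,:3]@np.array([(u-K[0,2])/K[0,0],(v-K[1,2])/K[1,1],1]);c=(T[:3,3]-q*(T[2,3]-.032)/-q[2]*-1)[:2] if 0 else (T[:3,3]+q*(.032-T[2,3])/q[2])[:2]
        o=ortho('top',p,m,.032,c,(.055,.05));hv=cv2.cvtColor(o,cv2.COLOR_RGB2HSV)
        print(round(r['score'],2),np.round(c,3),rect(hv[...,2]>110,c,(.055,.05)))
    return p,m
E
python3 -c "
from h import *
cartons()
c=(.6474,-.087)
p,d,m,o=wlook(c,.074,(.06,.14),save='se')
v=cv2.cvtColor(o,cv2.COLOR_RGB2HSV);print(rect((v[...,1]<40)&(v[...,2]>100),c,(.06,.14)))
go((0.480,.020,.2),2.9)
"
```

```text
0.96 [0.48  0.155] (array([0.4811, 0.1565]), np.float64(80.1), np.float64(57.2), np.float64(87.3))
0.57 [0.375 0.256] (array([0.3778, 0.268 ]), np.float64(83.2), np.float64(57.8), np.float64(97.5))
(array([ 0.6502, -0.0623]), np.float64(239.7), np.float64(67.7), np.float64(83.1))
(array([ 0.6468, -0.0871]), np.float64(189.7), np.float64(26.9), np.float64(83.2))
t29.9 shift [  86.4 -180.7    1.3] turn [ 0.3  0.  -9.8] joint7 0.33
```

Call:
servo_tool:
  targets:
    - [[18, -36, 0, 0, 0, -2, 1], [36, -72, 0, 0, 0, -4, 1], [54, -108, 0, 0, 0, -6, 1], [72, -145, 0, 0, 0, -8, 1], [86, -181, 0, 0, 0, -9.8, 1]]

```text
t: 30.33
position: [0.4754, 0.0218, 0.1983]
orientation: [-0.001, 0.688, 0.726, -0.001]
contact_force: [-0.2, 1.4, -0.2]
finger_gap: 0.0853
gripper_force: 0.0
```

Call:
servo_tool:
  targets:
    - [[0, 0, 0, 0, 0, 0, 1], [0, 0, 0, 0, 0, 0, 1]]

```text
t: 30.5
position: [0.4756, 0.0216, 0.1987]
orientation: [-0.002, 0.688, 0.726, -0.001]
contact_force: [1.0, -0.3, 0.1]
finger_gap: 0.0853
gripper_force: 0.0
```

```bash
cat >> h.py <<'E'
def wcart(c,z=.032):
    h=(.055,.06);m=ctrl.camera_model('wrist');p,d=ctrl.read_camera('wrist');o=ortho('wrist',p,m,z,c,h)
    cv2.imwrite('pics/cart.png',o[:,:,::-1])
    # top face only: points of the depth map at the carton's top height
    K=m['intrinsics'];T=m['T'];v,u=np.mgrid[0:480,0:640];a=(u-K[0][2])/K[0][0];b=(v-K[1][2])/K[1][1];r=np.hypot(a,b)+1e-9
    k=np.tan(np.minimum(r,1.4))/r;P=np.stack([a*k,b*k,np.ones_like(a)],-1)*d[...,None]
    W=P@np.array(T)[:3,:3].T+np.array(T)[:3,3]
    s=(d>0)&(abs(W[...,2]-z)<.008)&(abs(W[...,0]-c[0])<.055)&(abs(W[...,1]-c[1])<.06)
    print('pts',s.sum(),'z',np.round(np.percentile(W[s][:,2],[10,50,90]),4) if s.any() else '')
    if s.any():
        Q=np.round((W[s][:,:2]-np.array(c))*1e4).astype(np.float32);(x,y),(w,hh),an=cv2.minAreaRect(Q)
        print('depth rect',np.round([c[0]+x/1e4,c[1]+y/1e4],4),w/10,hh/10,'angles',round(an%180,1),round((an+90)%180,1))
    g=cv2.cvtColor(o,cv2.COLOR_RGB2HSV)[...,2]
    for t in (90,120,150): print(t,rect(g>t,c,h))
E
python3 -c "
from h import *
wcart((.480,.020));go((0.480,.020,.025),2.9)
"
```

```text
pts 5781 z [0.032  0.0329 0.0338]
depth rect [0.4782 0.02  ] 54.6643310546875 76.57938842773437 angles 3.4 93.4
90 (array([0.4791, 0.0207]), np.float64(81.2), np.float64(55.9), np.float64(93.0))
120 (array([0.4791, 0.0204]), np.float64(80.3), np.float64(55.5), np.float64(92.8))
150 (array([0.4792, 0.019 ]), np.float64(77.2), np.float64(55.0), np.float64(92.9))
t30.6 shift [ -0.7   2.2 174.2] turn [-0. -0.  0.] joint7 0.34
```

Call:
servo_tool:
  targets:
    - [[-0.7, 0.8, 40, 0, 0, 0, 1], [-0.7, 0.8, 80, 0, 0, 0, 1], [-0.7, 0.8, 120, 0, 0, 0, 1], [-0.7, 0.8, 158, 0, 0, 0, 1], [-0.7, 0.8, 173, 0, 0, 0, 1]]
  force: 40

```text
t: 30.97
position: [0.4781, 0.0183, 0.0218]
orientation: [-0.002, 0.69, 0.724, -0.002]
contact_force: [-1.5, -0.2, -0.6]
finger_gap: 0.0851
gripper_force: 0.0
```

Call:
servo_tool:
  targets:
    - [[0, 0, 0, 0, 0, 0, 1], [0, 0, 0, 0, 0, 0, 0.5], [0, 0, 0, 0, 0, 0, 0.3], [0, 0, 0, 0, 0, 0, 0.3], [0, 0, 0, 0, 0, 0, 0.3]]

```text
t: 31.38
position: [0.4804, 0.0194, 0.028]
orientation: [0.001, 0.689, 0.725, 0.001]
contact_force: [0.0, -0.3, -0.9]
finger_gap: 0.053
gripper_force: 42.0
```

Call:
servo_tool:
  targets:
    - [[0, 0, 0, 0, 0, 0, 0.3], [0, 0, 0, 0, 0, 0, 0.3], [0, 0, -15, 0, 0, 0, 0.3], [0, 0, -50, 0, 0, 0, 0.3], [0, 0, -90, 0, 0, 0, 0.3]]

```text
t: 31.8
position: [0.4778, 0.0196, 0.1168]
orientation: [-0.001, 0.689, 0.725, -0.001]
contact_force: [0.8, 0.4, -1.3]
finger_gap: 0.0527
gripper_force: 42.5
```

```bash
python3 -c "
from h import *
go((0.6664,.0729,.12),173.1)
"
```

```text
t31.8 shift [ 43.8 191.1  -3.9] turn [-0.2  0.   9.8] joint7 0.47
```

Call:
servo_tool:
  targets:
    - [[9, 38, 0, 0, 0, 2, 0.3], [18, 76, 0, 0, 0, 4, 0.3], [27, 114, 0, 0, 0, 6, 0.3], [36, 152, 0, 0, 0, 8, 0.3], [44, 191, 0, 0, 0, 9.8, 0.3]]

```text
t: 32.22
position: [0.669, 0.0749, 0.1176]
orientation: [-0.0, 0.748, 0.663, 0.0]
contact_force: [1.4, -0.5, -0.9]
finger_gap: 0.0529
gripper_force: 42.5
```

Call:
servo_tool:
  targets:
    - [[0, 0, 0, 0, 0, 0, 0.3], [0, 0, 0, 0, 0, 0, 0.3], [0, 0, 0, 0, 0, 0, 0.3]]

```text
t: 32.47
position: [0.6666, 0.0729, 0.1163]
orientation: [-0.0, 0.748, 0.663, -0.001]
contact_force: [-0.2, 0.2, -0.8]
finger_gap: 0.0531
gripper_force: 42.6
```

```bash
cat >> h.py <<'E'
def held(off):
    """top face of the held carton, off = its height above the TCP; offset from the tool axes in mm"""
    s,P,r=pose();M=r.as_matrix();m=ctrl.camera_model('wrist');p,d=ctrl.read_camera('wrist')
    c=P[:2];h=(.055,.06);o=ortho('wrist',p,m,P[2]+off,c,h);g=cv2.cvtColor(o,cv2.COLOR_RGB2HSV)
    cv2.imwrite('pics/held.png',o[:,:,::-1])
    K=m['intrinsics'];T=np.array(m['T']);v,u=np.mgrid[0:480,0:640];a=(u-K[0][2])/K[0][0];b=(v-K[1][2])/K[1][1];q=np.hypot(a,b)+1e-9
    k=np.tan(np.minimum(q,1.4))/q;W=(np.stack([a*k,b*k,np.ones_like(a)],-1)*d[...,None])@T[:3,:3].T+T[:3,3]
    L=(W-P)@M*1e3; s=(d>0)&(abs(L[...,2]+off*1e3)<5)&(abs(L[...,1])<26)&(abs(L[...,0])<60)
    A=L[s];print('held pts',s.sum(),'tool x range',np.round(np.percentile(A[:,0],[.5,99.5]),1),'z %.1f'%np.median(A[:,2]))
    # tilt: plane fit z=ax+by+c
    f=np.linalg.lstsq(np.c_[A[:,:2],np.ones(len(A))],A[:,2],rcond=None)[0];print('tilt',np.round(f[:2],3))
E
python3 -c "
from h import *
held(.005);go((0.6664,.0729,.036),173.1)
"
```

```text
held pts 21943 tool x range [-36.3  39.1] z -4.9
tilt [0.003 0.001]
t32.5 shift [ 0.4  0.3 80.5] turn [-0.1  0.  -0. ] joint7 0.16
```

Call:
servo_tool:
  targets:
    - [[-1, 0.3, 20, 0, 0, 0, 0.3], [-1, 0.3, 45, 0, 0, 0, 0.3], [-1, 0.3, 65, 0, 0, 0, 0.3], [-1, 0.3, 74, 0, 0, 0, 0.3], [-1, 0.3, 77, 0, 0, 0, 0.3]]

```text
t: 32.93
position: [0.6656, 0.0716, 0.0381]
orientation: [-0.001, 0.749, 0.663, -0.001]
contact_force: [-0.8, 0.1, -0.4]
finger_gap: 0.0528
gripper_force: 42.6
```

Call:
servo_tool:
  targets:
    - [[0, 0, 2, 0, 0, 0, 0.3], [0, 0, 4, 0, 0, 0, 0.3], [0, 0, 5, 0, 0, 0, 0.3], [0, 0, 5, 0, 0, 0, 0.3], [0, 0, 5, 0, 0, 0, 0.3]]

```text
t: 33.35
position: [0.6686, 0.0718, 0.036]
orientation: [0.001, 0.748, 0.663, 0.001]
contact_force: [-1.6, 0.1, 5.9]
finger_gap: 0.0531
gripper_force: 43.4
```

```bash
python3 -c "
from h import *
s,p,r=pose();print(s['contact_force'],s['wrist_torque'])
go((0.6664,.0729,.035),173.1)
"
```

```text
[-1.58288698  0.06156132  5.85243937] [-0.06366334  0.33041674  0.02430779]
t33.4 shift [ 0.8 -2.3  1. ] turn [ 0.1 -0.  -0. ] joint7 0.21
```

Call:
servo_tool:
  targets:
    - [[0, 0, -1, 0, 0, 0, 0.7], [0, 0, -1, 0, 0, 0, 0.8], [0, 0, -1, 0, 0, 0, 0.9], [0, 0, -1, 0, 0, 0, 1], [0, 0, -1, 0, 0, 0, 1]]

```text
t: 33.77
position: [0.6678, 0.072, 0.0353]
orientation: [-0.0, 0.748, 0.663, -0.0]
contact_force: [-0.9, 0.6, -1.4]
finger_gap: 0.0855
gripper_force: 0.0
```

Call:
servo_tool:
  targets:
    - [[0, 0, -5, 0, 0, 0, 1], [0, 0, -45, 0, 0, 0, 1], [0, 0, -85, 0, 0, 0, 1], [0, 0, -125, 0, 0, 0, 1], [0, 0, -163, 0, 0, 0, 1]]

```text
t: 34.18
position: [0.6678, 0.0717, 0.2008]
orientation: [0.0, 0.749, 0.663, 0.0]
contact_force: [-0.7, 1.0, -0.2]
finger_gap: 0.0849
gripper_force: 0.0
```

Call:
servo_tool:
  targets:
    - [[0, 0, 0, 0, 0, 0, 1], [0, 0, 0, 0, 0, 0, 1]]

```text
t: 34.35
position: [0.6696, 0.0718, 0.2018]
orientation: [0.002, 0.748, 0.663, 0.002]
contact_force: [0.0, 0.2, -0.5]
finger_gap: 0.0855
gripper_force: 0.0
```

```bash
python3 -c "
from h import *
wcart((.6664,.0729),.040);go((0.481,.156,.2),-2.7)
"
```

```text
pts 6537 z [0.0398 0.0409 0.042 ]
depth rect [0.663  0.0604] 102.79656982421875 61.13029174804687 angles 82.3 172.3
90 (array([0.6657, 0.0688]), np.float64(120.8), np.float64(77.4), np.float64(83.4))
120 (array([0.6653, 0.0661]), np.float64(115.6), np.float64(76.7), np.float64(83.2))
150 (array([0.6652, 0.066 ]), np.float64(115.0), np.float64(76.5), np.float64(83.5))
t34.4 shift [  60.7 -195.7   -0.7] turn [ 0.1 -0.  -4.2] joint7 0.12
```

Call:
servo_tool:
  targets:
    - [[12, -39, 0, 0, 0, -1, 1], [24, -78, 0, 0, 0, -2, 1], [36, -117, 0, 0, 0, -3, 1], [48, -156, 0, 0, 0, -4, 1], [60, -195, 0, 0, 0, -4.2, 1]]

```text
t: 34.82
position: [0.4783, 0.1553, 0.1969]
orientation: [-0.001, 0.723, 0.69, -0.002]
contact_force: [0.4, 1.5, -0.1]
finger_gap: 0.0851
gripper_force: 0.0
```

Call:
servo_tool:
  targets:
    - [[0, 0, 0, 0, 0, 0, 1], [0, 0, 0, 0, 0, 0, 1], [0, 0, 0, 0, 0, 0, 1]]

```text
t: 35.07
position: [0.4815, 0.155, 0.1979]
orientation: [0.0, 0.723, 0.69, -0.0]
contact_force: [0.6, -1.1, 0.5]
finger_gap: 0.0858
gripper_force: 0.0
```

```bash
python3 -c "
from h import *
wcart((.481,.156));go((0.481,.156,.026),-2.7)
"
```

```text
pts 5808 z [0.032  0.0329 0.0339]
depth rect [0.4796 0.1555] 76.92965087890624 53.83123779296875 angles 87.3 177.3
90 (array([0.4796, 0.1568]), np.float64(81.1), np.float64(55.4), np.float64(87.5))
120 (array([0.4798, 0.1566]), np.float64(80.5), np.float64(54.9), np.float64(87.3))
150 (array([0.4796, 0.1552]), np.float64(77.4), np.float64(54.6), np.float64(87.6))
t35.1 shift [  1.6  -1.5 172.1] turn [ 0.   0.1 -0. ] joint7 0.04
```

Call:
servo_tool:
  targets:
    - [[1, -1.8, 40, 0, 0, 0, 1], [1, -1.8, 80, 0, 0, 0, 1], [1, -1.8, 120, 0, 0, 0, 1], [1, -1.8, 158, 0, 0, 0, 1], [1, -1.8, 172, 0, 0, 0, 1]]

```text
t: 35.53
position: [0.4784, 0.1542, 0.0216]
orientation: [-0.001, 0.724, 0.689, -0.003]
contact_force: [-0.5, 0.4, -0.0]
finger_gap: 0.0852
gripper_force: 0.0
```

Call:
servo_tool:
  targets:
    - [[0, 0, 0, 0, 0, 0, 1], [0, 0, 0, 0, 0, 0, 0.5], [0, 0, 0, 0, 0, 0, 0.3], [0, 0, 0, 0, 0, 0, 0.3], [0, 0, 0, 0, 0, 0, 0.3]]

```text
t: 35.95
position: [0.481, 0.1563, 0.028]
orientation: [0.001, 0.724, 0.69, 0.001]
contact_force: [0.7, -1.0, 2.4]
finger_gap: 0.0529
gripper_force: 42.6
```

Call:
servo_tool:
  targets:
    - [[0, 0, 0, 0, 0, 0, 0.3], [0, 0, 0, 0, 0, 0, 0.3], [0, 0, -15, 0, 0, 0, 0.3], [0, 0, -50, 0, 0, 0, 0.3], [0, 0, -90, 0, 0, 0, 0.3]]

```text
t: 36.37
position: [0.4782, 0.1559, 0.1167]
orientation: [-0.001, 0.724, 0.69, -0.002]
contact_force: [2.1, 1.1, -1.5]
finger_gap: 0.0532
gripper_force: 42.7
```

Call:
servo_tool:
  targets:
    - [[0, 0, -20, 0, 0, 0, 0.3], [0, 0, -20, 0, 0, 0, 0.3], [0, 0, -20, 0, 0, 0, 0.3]]

```text
t: 36.62
position: [0.4803, 0.157, 0.1379]
orientation: [0.0, 0.723, 0.691, 0.002]
contact_force: [0.4, -0.5, -1.2]
finger_gap: 0.0526
gripper_force: 42.8
```

```bash
python3 -c "
from h import *
held(.005);go((0.6670,.0725,.136),173.1)
"
```

```text
held pts 21729 tool x range [-37.4  38. ] z -4.9
tilt [0.004 0.   ]
t36.7 shift [-75.5 191.3   0.6] turn [ 0.  -0.1  4.2] joint7 0.13
```

Call:
servo_tool:
  targets:
    - [[-15, 38, 0, 0, 0, 1, 0.3], [-30, 76, 0, 0, 0, 2, 0.3], [-45, 114, 0, 0, 0, 3, 0.3], [-60, 152, 0, 0, 0, 4, 0.3], [-75, 191, 0, 0, 0, 4.2, 0.3]]

```text
t: 37.08
position: [0.667, 0.0716, 0.1342]
orientation: [-0.001, 0.749, 0.663, -0.001]
contact_force: [0.5, 0.0, -1.4]
finger_gap: 0.0533
gripper_force: 42.8
```

Call:
servo_tool:
  targets:
    - [[0, 0, 0, 0, 0, 0, 0.3], [0, 0, 0, 0, 0, 0, 0.3], [0, 0, 0, 0, 0, 0, 0.3], [0, 0, 0, 0, 0, 0, 0.3]]

```text
t: 37.42
position: [0.6648, 0.0734, 0.135]
orientation: [-0.002, 0.748, 0.663, -0.001]
contact_force: [0.2, 0.2, -1.1]
finger_gap: 0.053
gripper_force: 42.9
```

```bash
python3 -c "
from h import *
held(.005);go((0.6670,.0732,.067),173.1)
"
```

```text
held pts 21722 tool x range [-37.5  37.9] z -4.8
tilt [0.004 0.001]
t37.5 shift [-0.2  2.1 68.5] turn [-0.2 -0.   0. ] joint7 0.16
```

Call:
servo_tool:
  targets:
    - [[0, 1.2, 15, 0, 0, 0, 0.3], [0, 1.2, 35, 0, 0, 0, 0.3], [0, 1.2, 55, 0, 0, 0, 0.3], [0, 1.2, 62, 0, 0, 0, 0.3], [0, 1.2, 65, 0, 0, 0, 0.3]]

```text
t: 37.88
position: [0.6661, 0.0728, 0.0692]
orientation: [-0.001, 0.748, 0.663, -0.001]
contact_force: [0.2, -0.8, -1.0]
finger_gap: 0.0528
gripper_force: 42.9
```

Call:
servo_tool:
  targets:
    - [[0, 0, 1, 0, 0, 0, 0.3], [0, 0, 3, 0, 0, 0, 0.3], [0, 0, 3.5, 0, 0, 0, 0.3], [0, 0, 3.5, 0, 0, 0, 0.3], [0, 0, 3.5, 0, 0, 0, 0.3]]

```text
t: 38.3
position: [0.6685, 0.0721, 0.0688]
orientation: [0.0, 0.748, 0.663, 0.001]
contact_force: [-0.2, -0.4, -1.1]
finger_gap: 0.053
gripper_force: 42.9
```

```bash
python3 -c "
from h import *
s,p,r=pose();print(s['contact_force'],s['wrist_torque'])
go((0.6670,.0732,.067),173.1)
"
```

```text
[-0.17621427 -0.36612729 -1.0553686 ] [ 0.01133512 -0.04565571 -0.01768804]
t38.3 shift [ 0.9 -1.7  1.8] turn [ 0.1 -0.  -0. ] joint7 0.20
```

Call:
servo_tool:
  targets:
    - [[0.4, -0.6, 1, 0, 0, 0, 0.3], [0.4, -0.6, 1.5, 0, 0, 0, 0.3], [0.4, -0.6, 2, 0, 0, 0, 0.3], [0.4, -0.6, 2, 0, 0, 0, 0.3], [0.4, -0.6, 2, 0, 0, 0, 0.3]]

```text
t: 38.72
position: [0.6683, 0.0722, 0.0681]
orientation: [0.001, 0.749, 0.663, 0.001]
contact_force: [-2.8, 0.2, 9.0]
finger_gap: 0.0532
gripper_force: 44.0
```

Call:
servo_tool:
  targets:
    - [[0, 0, 0, 0, 0, 0, 0.7], [0, 0, 0, 0, 0, 0, 0.8], [0, 0, 0, 0, 0, 0, 0.9], [0, 0, 0, 0, 0, 0, 1], [0, 0, 0, 0, 0, 0, 1]]

```text
t: 39.13
position: [0.6674, 0.0726, 0.0658]
orientation: [-0.0, 0.748, 0.663, -0.0]
contact_force: [-0.7, -0.1, 0.2]
finger_gap: 0.0853
gripper_force: 0.0
```

Call:
servo_tool:
  targets:
    - [[0, 0, -5, 0, 0, 0, 1], [0, 0, -40, 0, 0, 0, 1], [0, 0, -80, 0, 0, 0, 1], [0, 0, -120, 0, 0, 0, 1], [0, 0, -145, 0, 0, 0, 1]]

```text
t: 39.55
position: [0.669, 0.0719, 0.2156]
orientation: [0.002, 0.749, 0.663, 0.002]
contact_force: [1.2, -0.2, -0.0]
finger_gap: 0.085
gripper_force: 0.0
```

Call:
servo_tool:
  targets:
    - [[0, 0, 0, 0, 0, 0, 1], [0, 0, 0, 0, 0, 0, 1]]

```text
t: 39.72
position: [0.6685, 0.0724, 0.2133]
orientation: [0.001, 0.748, 0.663, 0.002]
contact_force: [-0.9, 1.0, -0.5]
finger_gap: 0.0855
gripper_force: 0.0
```

```bash
python3 -c "
from h import *
wcart((.667,.0732),.072);go((0.377,.268,.21),7.7)
cartons()
"
```

```text
pts 6822 z [0.0719 0.0729 0.0738]
depth rect [0.6665 0.0605] 100.1826416015625 53.79356079101562 angles 83.3 173.3
90 (array([0.666 , 0.0703]), np.float64(122.5), np.float64(69.3), np.float64(83.3))
120 (array([0.6659, 0.0703]), np.float64(122.3), np.float64(69.2), np.float64(83.4))
150 (array([0.6663, 0.0693]), np.float64(121.0), np.float64(69.1), np.float64(83.0))
t39.8 shift [ 158.9 -311.7    1.4] turn [  0.   -0.  -14.6] joint7 0.11
0.48 [0.675 0.082] (array([0.6746, 0.0824]), np.float64(109.5), np.float64(99.5), np.float64(0.0))
```

Call:
servo_tool:
  targets:
    - [[16, -31, 0, 0, 0, 0, 1], [32, -62, 0, 0, 0, 0, 1], [48, -94, 0, 0, 0, 0, 1], [64, -125, 0, 0, 0, 0, 1], [80, -156, 0, 0, 0, 0, 1]]

```text
t: 40.28
position: [0.5198, 0.1712, 0.2095]
orientation: [-0.001, 0.749, 0.663, -0.002]
contact_force: [0.1, 1.0, 1.0]
finger_gap: 0.0855
gripper_force: 0.0
```

Call:
servo_tool:
  targets:
    - [[16, -31, 0, 0, 0, -3, 1], [32, -62, 0, 0, 0, -6, 1], [48, -94, 3, 0, 0, -9, 1], [64, -125, 6, 0, 0, -12, 1], [79, -156, 10, 0, 0, -14.6, 1]]

```text
t: 40.7
position: [0.3747, 0.2684, 0.2]
orientation: [-0.0, 0.657, 0.754, -0.001]
contact_force: [0.6, 0.9, 0.1]
finger_gap: 0.0856
gripper_force: 0.0
```

Call:
servo_tool:
  targets:
    - [[0, 0, 0, 0, 0, 0, 1], [0, 0, 0, 0, 0, 0, 1], [0, 0, 0, 0, 0, 0, 1]]

```text
t: 40.95
position: [0.3771, 0.2675, 0.2005]
orientation: [0.0, 0.658, 0.753, -0.001]
contact_force: [1.4, -0.0, -0.4]
finger_gap: 0.0857
gripper_force: 0.0
```

```bash
python3 -c "
from h import *
wcart((.376,.267));go((0.376,.267,.026),7.7)
"
```

```text
pts 5711 z [0.032  0.033  0.0339]
depth rect [0.3759 0.2667] 53.858251953125 76.73026733398437 angles 7.9 97.9
90 (array([0.3761, 0.2681]), np.float64(81.1), np.float64(54.7), np.float64(98.1))
120 (array([0.3761, 0.2679]), np.float64(80.6), np.float64(54.2), np.float64(98.1))
150 (array([0.3763, 0.2665]), np.float64(77.4), np.float64(53.8), np.float64(98.0))
t41.0 shift [  0.3  -1.8 174.7] turn [ 0.   0.1 -0.1] joint7 -0.10
```

Call:
servo_tool:
  targets:
    - [[0, -1, 40, 0, 0, 0, 1], [0, -1, 80, 0, 0, 0, 1], [0, -1, 120, 0, 0, 0, 1], [0, -1, 160, 0, 0, 0, 1], [0, -1, 174, 0, 0, 0, 1]]

```text
t: 41.42
position: [0.3753, 0.2652, 0.0227]
orientation: [-0.0, 0.659, 0.752, -0.003]
contact_force: [0.2, 0.4, -0.0]
finger_gap: 0.0854
gripper_force: 0.0
```

Call:
servo_tool:
  targets:
    - [[0, 0, 0, 0, 0, 0, 1], [0, 0, 0, 0, 0, 0, 0.5], [0, 0, 0, 0, 0, 0, 0.3], [0, 0, 0, 0, 0, 0, 0.3], [0, 0, 0, 0, 0, 0, 0.3]]

```text
t: 41.83
position: [0.3771, 0.2682, 0.0286]
orientation: [0.001, 0.658, 0.753, 0.001]
contact_force: [0.4, -1.8, 3.2]
finger_gap: 0.0524
gripper_force: 42.5
```

Call:
servo_tool:
  targets:
    - [[0, 0, 0, 0, 0, 0, 0.3], [0, 0, 0, 0, 0, 0, 0.3], [0, 0, -15, 0, 0, 0, 0.3], [0, 0, -50, 0, 0, 0, 0.3], [0, 0, -90, 0, 0, 0, 0.3]]

```text
t: 42.25
position: [0.3748, 0.2672, 0.1176]
orientation: [-0.001, 0.658, 0.753, -0.002]
contact_force: [0.4, 1.4, -1.1]
finger_gap: 0.0529
gripper_force: 42.8
```

Call:
servo_tool:
  targets:
    - [[0, 0, -25, 0, 0, 0, 0.3], [0, 0, -55, 0, 0, 0, 0.3], [0, 0, -64, 0, 0, 0, 0.3], [0, 0, -64, 0, 0, 0, 0.3], [0, 0, -64, 0, 0, 0, 0.3]]

```text
t: 42.67
position: [0.3755, 0.2683, 0.1811]
orientation: [-0.0, 0.658, 0.753, 0.001]
contact_force: [-0.5, -0.2, -2.3]
finger_gap: 0.053
gripper_force: 42.9
```

```bash
python3 -c "
from h import *
held(.005);go((0.6670,.0732,.18),173.1)
"
```

```text
held pts 21489 tool x range [-38.5  37.3] z -4.3
tilt [0.004 0.001]
t42.7 shift [-232.2  263.2   -0. ] turn [-0.1  0.  14.6] joint7 -0.04
```

Call:
servo_tool:
  targets:
    - [[-23, 26, 0, 0, 0, 0, 0.3], [-46, 53, 0, 0, 0, 0, 0.3], [-70, 79, 0, 0, 0, 0, 0.3], [-93, 105, 0, 0, 0, 0, 0.3], [-116, 132, 0, 0, 0, 0, 0.3]]

```text
t: 43.13
position: [0.5221, 0.169, 0.1788]
orientation: [-0.001, 0.658, 0.753, -0.002]
contact_force: [1.0, 0.8, -0.5]
finger_gap: 0.053
gripper_force: 42.9
```

Call:
servo_tool:
  targets:
    - [[-23, 26, 0, 0, 0, 3, 0.3], [-46, 53, 0, 0, 0, 6, 0.3], [-70, 79, 0, 0, 0, 9, 0.3], [-93, 105, 0, 0, 0, 12, 0.3], [-116, 131, 0, 0, 0, 14.6, 0.3]]

```text
t: 43.55
position: [0.6676, 0.0717, 0.178]
orientation: [-0.002, 0.75, 0.662, -0.002]
contact_force: [0.9, -0.2, -0.9]
finger_gap: 0.0528
gripper_force: 42.9
```

Call:
servo_tool:
  targets:
    - [[0, 0, 0, 0, 0, 0, 0.3], [0, 0, 0, 0, 0, 0, 0.3], [0, 0, 0, 0, 0, 0, 0.3], [0, 0, 0, 0, 0, 0, 0.3]]

```text
t: 43.88
position: [0.6661, 0.0743, 0.1793]
orientation: [-0.002, 0.748, 0.664, -0.001]
contact_force: [-1.0, 1.3, -1.0]
finger_gap: 0.0529
gripper_force: 43.0
```

```bash
python3 -c "
from h import *
held(.005);go((0.6670,.0738,.1),173.1)
"
```

```text
held pts 21488 tool x range [-38.5  37.2] z -4.2
tilt [0.004 0.001]
t43.9 shift [-0.7  1.  79.9] turn [-0.2 -0.   0.1] joint7 0.15
```

Call:
servo_tool:
  targets:
    - [[-0.3, 0.6, 20, 0, 0, 0, 0.3], [-0.3, 0.6, 45, 0, 0, 0, 0.3], [-0.3, 0.6, 65, 0, 0, 0, 0.3], [-0.3, 0.6, 73, 0, 0, 0, 0.3], [-0.3, 0.6, 76, 0, 0, 0, 0.3]]

```text
t: 44.35
position: [0.6665, 0.0739, 0.1033]
orientation: [-0.001, 0.748, 0.664, -0.001]
contact_force: [0.6, 0.9, -0.7]
finger_gap: 0.0529
gripper_force: 42.9
```

Call:
servo_tool:
  targets:
    - [[0, 0, 1, 0, 0, 0, 0.3], [0, 0, 3, 0, 0, 0, 0.3], [0, 0, 3.5, 0, 0, 0, 0.3], [0, 0, 3.5, 0, 0, 0, 0.3], [0, 0, 3.5, 0, 0, 0, 0.3]]

```text
t: 44.77
position: [0.6686, 0.0727, 0.1023]
orientation: [0.0, 0.748, 0.663, 0.001]
contact_force: [-0.4, 0.5, -1.8]
finger_gap: 0.0525
gripper_force: 42.9
```

```bash
python3 -c "
from h import *
s,p,r=pose();print(s['contact_force'],s['wrist_torque'])
go((0.6670,.0738,.1),173.1)
"
```

```text
[-0.41507143  0.52871884 -1.76132834] [0.01941768 0.01600988 0.01394486]
t44.8 shift [ 0.9 -1.7  2.3] turn [ 0.1 -0.  -0. ] joint7 0.20
```

Call:
servo_tool:
  targets:
    - [[0.4, -0.6, 1, 0, 0, 0, 0.3], [0.4, -0.6, 1.5, 0, 0, 0, 0.3], [0.4, -0.6, 2, 0, 0, 0, 0.3], [0.4, -0.6, 2.4, 0, 0, 0, 0.3], [0.4, -0.6, 2.4, 0, 0, 0, 0.3]]

```text
t: 45.18
position: [0.6679, 0.0732, 0.1007]
orientation: [0.0, 0.748, 0.663, 0.001]
contact_force: [-1.8, 0.3, 8.2]
finger_gap: 0.0528
gripper_force: 43.9
```

Call:
servo_tool:
  targets:
    - [[0, 0, 0, 0, 0, 0, 0.3], [0, 0, 0, 0, 0, 0, 0.3]]

```text
t: 45.35
position: [0.6679, 0.0732, 0.1007]
orientation: [0.0, 0.748, 0.663, 0.001]
contact_force: [-2.1, 0.1, 8.0]
finger_gap: 0.0526
gripper_force: 43.9
```

Seated; release, lift, back off and check everything.

Call:
servo_tool:
  targets:
    - [[0, 0, 0, 0, 0, 0, 0.7], [0, 0, 0, 0, 0, 0, 0.8], [0, 0, 0, 0, 0, 0, 0.9], [0, 0, 0, 0, 0, 0, 1], [0, 0, 0, 0, 0, 0, 1]]

```text
t: 45.77
position: [0.6675, 0.0731, 0.0989]
orientation: [-0.0, 0.748, 0.663, -0.0]
contact_force: [-0.1, 0.1, -0.9]
finger_gap: 0.0854
gripper_force: 0.0
```

Call:
servo_tool:
  targets:
    - [[0, 0, -5, 0, 0, 0, 1], [0, 0, -40, 0, 0, 0, 1], [0, 0, -80, 0, 0, 0, 1], [0, 0, -120, 0, 0, 0, 1], [0, 0, -140, 0, 0, 0, 1]]

```text
t: 46.18
position: [0.6697, 0.0724, 0.2447]
orientation: [0.002, 0.749, 0.663, 0.003]
contact_force: [0.8, -0.8, 1.0]
finger_gap: 0.0854
gripper_force: 0.0
```

Call:
servo_tool:
  targets:
    - [[0, -40, 0, 0, 0, 0, 1], [0, -80, 0, 0, 0, 0, 1], [0, -120, 0, 0, 0, 0, 1], [0, -160, 0, 0, 0, 0, 1], [0, -160, 0, 0, 0, 0, 1]]

```text
t: 46.6
position: [0.4982, 0.0931, 0.2378]
orientation: [-0.006, 0.748, 0.663, -0.004]
contact_force: [-1.1, 0.2, -0.3]
finger_gap: 0.085
gripper_force: 0.0
```

```bash
python3 -c "
from h import *
m=ctrl.camera_model('wrist');p,d=ctrl.read_camera('wrist');pt,dt=ctrl.read_camera('top');ps,_=ctrl.read_camera('side')
cv2.imwrite('pics/fin.png',np.hstack([cv2.resize(pt[150:290,260:440,::-1],(400,311)),cv2.resize(ps[130:310,190:390,::-1],(400,311))]))
T=ctrl.camera_model('top')['T'];K=ctrl.camera_model('top')['intrinsics']
v,u=np.mgrid[0:480,0:640];W=(np.stack([(u-K[0,2])/K[0,0],(v-K[1,2])/K[1,1],np.ones(u.shape)],-1)*dt[...,None])@T[:3,:3].T+T[:3,3]
s=(dt>0)&(abs(W[...,2]-.104)<.01)&(abs(W[...,0]-.667)<.07)&(abs(W[...,1]-.073)<.07)
print(s.sum(),np.median(W[s][:,2]),cv2.minAreaRect((W[s][:,:2]*1e3).astype(np.float32)))
print(pose()[1],pose()[0]['t'])
"
```

```text
615 0.10566951477997977 ((668.5925903320312, 72.71534729003906), (76.39571380615234, 55.09048843383789), 82.98321533203125)
[0.50954228 0.09277326 0.23993044] 46.75
```

View pics/fin.png

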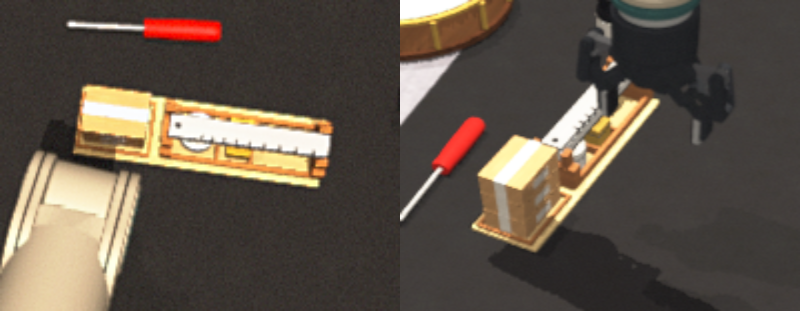

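The picture shows the column of three cartons square in the bay at (115,120), and the straightedge on the beam in both saddles at (250,133). The screwdriver hasn't moved.

Call:
servo_tool:
  targets:
    - [[0, 0, 0, 0, 0, 0, 1], [0, 0, 0, 0, 0, 0, 1], [0, 0, 0, 0, 0, 0, 1], [0, 0, 0, 0, 0, 0, 1], [0, 0, 0, 0, 0, 0, 1]]

```text
t: 47.17
position: [0.5092, 0.0921, 0.2389]
orientation: [0.0, 0.749, 0.663, -0.0]
contact_force: [-0.5, 0.4, 0.3]
finger_gap: 0.0856
gripper_force: 0.0
```

```bash
python3 -c "
from station import ctrl
print(ctrl.close_job())"
```

```text
the job is handed in; nothing more can be done
None
```

I packed the kit and handed it in at about 47 s, but the station returned no verdict: caul and tin are in their wells (no block was out), the beam and straightedge are in the saddles, and the three cartons are stacked in the bay.

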